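# Screw the shelf spout round to the drain and set the basin under it

### The arm

A 6-joint arm with a two-finger parallel gripper is mounted at the origin on the work surface. World frame = base frame: x ahead of the robot, y to its left, z up, the work surface at z = 0. Lengths are in m, angles in degrees, forces in N, time in s.
With the tool pointing down it reaches from about 0.375 to 0.9 m from the base axis. Payload 3.1 kg.
Tool frame: the origin (TCP) lies at the very end of the fingers, on their centre line; the grasp point (between the pads) lies 19 mm behind it (bot.grip_point_offset is the distance from the TCP to the grasp point, in m); z points along the fingers, x is the direction in which the jaws open and shut, and the axes are right-handed (so a half turn about z gives the same grasp; the last joint's range is limited). The gripper opens to 87 mm and grips with 3 to 60 N. Pads are 19 mm wide; open, the fingers measure 117 mm over their backs; the gripper's body (75 mm by 190 mm) begins 51 mm behind the grasp point.
Start: joints at [-74.857, 30.224, 82.088, -0, 67.689, -10.227], TCP at [0.268, -0.565, 0.189] pointing down, gripper open.
Joint ranges: [-176.69, 176.69], [-43.24, 126.21], [12.49, 139.97], [-82, 262], [0, 151.66], [-163.58, 163.58]. Speed limits (degrees/s): [159.86, 159.86, 180, 180, 180, 180].

### API

Orientations are given as a 3x3 rotation matrix whose columns are the frame's x, y, z axes.
In Python, from rig import bot, capture, recognise, place_of gives the robot as it stands.
- The arm moves only by the tool send_rows, never from a script. Its argument "motion" is a list of rows, each a list of 2 entries, a list of its own where there are three numbers: the shift along the tool's x, y, z in mm, then the turn about the tool's z in rad. A call has exactly 5 rows; each row shifts and turns the pose as measured when the row begins, along the tool's axes as they then stand; what a row does not reach is not made up. A row lasts 1/12 s, in which the tool goes at most 41.7 mm and 7.16 degrees, less where a joint would pass 70% of its speed; a pose out of reach is approached as far as the arm can. A call with a gripper value outside its range is refused whole. "gripper" is the closure, from 0 (fully open) to 1 (shut), set as the call begins (left out, the last holds). The fingers move at their own pace and stop on an object; the grip force is fixed at half the most. Time passes only in rows, so rows that do not move let the fingers close, or fill a call up. It gives the time, the measured TCP pose, the force and the opening at its end, in the units of the state.
- bot.read_state(): the state, without advancing time (a new reading comes with each control period).
- capture(name): name is "scene" or "top" or "wrist"; returns a dict with "image" (480x640x3 uint8, blue, green, red), "fx", "fy", "cx", "cy" (pixels), "rvec" (rotation vector, rad) and "tvec" (3), from world to camera coordinates, as OpenCV has them. Camera axes: x right, y down, z forward; pixel columns grow to the right and rows downward; lengths in m; the calibration is good to about 2 mm. The wrist camera is an equidistant fisheye: a pixel r from the principal point sees the ray r / f radians off the axis. A picture is of the moment at which its call begins. There is no depth.
- bot.hand_in(): hands the job in, once; it reports no verdict.
Trained networks look in the newest picture that a camera, given by its name, has taken for a name from the list of things; names that differ only in an ending like _2 or _b are one class to them, and where a whole thing is asked for, a point or a joint stands for the part that bears it (a point fixed in the world has none). Each returns a list of dicts, best first, with "p" (0 to 1); they miss things now and then, are a little off and sometimes report something else, mostly with a low value. They report only what shows in the picture. A call takes as long as a camera call.
- recognise(camera, target): "xy" ([column, row] in pixels, amid what is visible of it).
- place_of(camera, target): "xy" ([column, row] in pixels: a listed point, or the origin of a listed thing).
The state is a dict: "time_s": time; "joint_positions": joint angles; "qvel": joint speeds; "tau": joint torques, N m; "position": TCP position; "tcp_rot": TCP orientation; "force": force on the tool from outside, world axes, zero at the start; "moment": the same for the moment, N m; "opening": opening from 0.0 (shut) to 1.0 (fully open).
Only numpy, scipy, OpenCV 4.12 (cv2) and the standard library are available. Lean on these libraries where they do the work, as an engineer would, in place of code of your own. Each camera call takes 0.05 s, during which the arm holds its last target.

### The job

Screw the swivel spout down its threaded standpipe, turning it clockwise as seen from above, and stop when its mouth stands right over the middle of the drain grate in the shelf; never let it run on past the grate. Then slide the round steel basin along the shelf, without lifting or tipping it, until it stands with its middle under the spout's mouth. Leave the mugs, scoop and washboard where they are.

Things in the scene. Friction and masses are not known exactly. Their poses are not given: they have to be found in the camera images.
- standpipe: Fixed upright galvanised pipe on the shelf: flange 90 mm across, pipe 34 mm thick, brass threaded stub on top. Origin on the pipe's axis at the shelf surface; its z axis is the upright axis about which the spout turns; its own x axis points at the grate. It carries the spout.
- grate (a point): Centre of the round slotted steel drain grate, 100 mm across, flush in the shelf (a basin slides over it freely), 130 mm from the standpipe's axis: the mark for the spout.
- spout (a joint): Turn of the spout on its thread, in rad; grows as it is screwed on (clockwise from above, sinking 8 mm a turn). 5.6 = mouth right over the grate; the thread runs from 0 to 6.2; it starts between 0.4 and 2.6. It turns stiffly (0.2 N m, about 2.5 N pushed 85 mm from the axis) and stays where it is left; its outlet can be pushed round from the side with the fingers.
- mouth (a point): Centre of the lower opening of the spout's mouth, 130 mm out from the standpipe's axis, 112 to 119 mm above the shelf. The spout is a metal elbow: a round socket 47 mm across on the stub, and a level outlet tube 28 mm thick whose centreline is 46 mm higher than this point and straight from 20 to 108 mm out from the axis, then bent down to the mouth (35 mm across). Its top is 60 mm above this point; nothing stands above it.
- basin_mid (a point): Centre of the loose round open steel basin, half-way up: 55 mm high, 160 mm across the rim, 132 mm across the foot, wall 3 mm, about 0.3 to 0.55 kg. This point is 27.5 mm above its underside.
- mugs: Two stacked steel mugs, 82 mm across, 145 mm high together, to be left alone. Origin at the centre of the underside.
- scoop: Orange plastic scoop lying on the shelf, 210 mm long with its handle, 80 mm wide, 50 mm high, to be left alone. Origin under the middle of its pan; handle towards its -x.
- washboard: Wooden washboard lying flat, 200 x 400 x 20 mm (x, y, z), to be left alone. Origin at the centre of its underside.

How it is judged:
By the outcome, as a careful person would: the job done as asked, in the order asked, and still so for the second after the job is handed in, with the robot touching nothing.
It also fails if it takes over 64 s, if anything falls off the work surface, if the arm or the gripper's body presses on something with over 40 N, if the wrist force passes 120 N, or if a joint passes its speed limit or range.

## Working session

There is one attempt and no reset: what is moved stays moved. The work goes in short steps, Python scripts to look and compute and a tool call to move; the robot and the scene stay as the last step left them, time stands still between calls to the robot, and variables do not carry over. Pictures are saved under pics/ and viewed, and the job is handed in when it is done.

Besides the shell and the picture viewer there is one more tool, called by a JSON object that holds its "api" and its "payload". send_rows: Moves the arm, as the interface text tells. Its arguments: {"type":"object","properties":{"motion":{"type":"array","items":{"type":"array"}},"gripper":{"type":"number"}},"required":["motion"]}

```bash
mkdir -p pics; ls; cat > h.py <<'E'
import numpy as np, cv2
from rig import bot, capture, recognise, place_of
def ray(c,px):
    R=cv2.Rodrigues(np.array(c["rvec"],float))[0]; t=np.array(c["tvec"],float).ravel()
    d=np.array([(px[0]-c["cx"])/c["fx"],(px[1]-c["cy"])/c["fy"],1.])
    return -R.T@t, R.T@d
def onz(c,px,z):
    o,d=ray(c,px); return o+d*(z-o[2])/d[2]
def proj(c,P):
    K=np.array([[c["fx"],0,c["cx"]],[0,c["fy"],c["cy"]],[0,0,1.]])
    return cv2.projectPoints(np.array(P,float).reshape(-1,3),np.array(c["rvec"],float),np.array(c["tvec"],float),K,None)[0].reshape(-1,2)
E
python3 - <<'E'
from h import *
s=bot.read_state(); print(s["time_s"],s["position"],s["tcp_rot"],s["opening"])
H={"standpipe":0,"grate":0,"spout":.16,"mouth":.115,"basin_mid":.0275,"mugs":0,"scoop":0,"washboard":0}
for n in ["scene","top"]:
    c=capture(n); cv2.imwrite(f"pics/{n}0.png",c["image"])
    for k,z in H.items():
        for f in (place_of,recognise):
            try: r=f(n,k)[:2]
            except Exception as e: print(n,k,f.__name__,e); continue
            for q in r: print(n,k,f.__name__,round(q["p"],2),np.round(q["xy"],1),np.round(onz(c,q["xy"],z),4))
print(bot.read_state()["time_s"])
E
```

```text
pics
0.0 [ 0.26757528 -0.56390604  0.18756204] [[ 4.28447433e-01 -9.03566514e-01 -5.93628788e-04]
 [-9.03564064e-01 -4.28447676e-01  2.13813217e-03]
 [-2.18628351e-03 -3.79695601e-04 -9.99997538e-01]] 0.9978646290689921
scene standpipe call 0.77 [291.  265.7] [ 0.5606 -0.145   0.    ]
scene standpipe call 0.68 [290.  247.1] [ 0.5178 -0.1539  0.    ]
scene standpipe call 0.43 [504.1 256.6] [0.4811 0.269  0.    ]
scene grate call 0.92 [354.8 244.5] [ 0.4935 -0.0264  0.    ]
scene grate call 0.41 [223.9 268. ] [ 0.5839 -0.2732  0.    ]
scene grate call 0.64 [292.7 245. ] [ 0.512  -0.1494  0.    ]
scene spout call it knows: basin_mid, grate, mouth, mugs, scoop, standpipe, washboard
scene spout call 0.82 [255.9 231.2] [ 0.5991 -0.1937  0.16  ]
scene mouth call 0.74 [224.9 267.3] [ 0.6496 -0.2411  0.115 ]
scene mouth call 0.75 [256.2 232.1] [ 0.57   -0.2027  0.115 ]
scene basin_mid call 0.68 [501.7 260.5] [0.5099 0.2552 0.0275]
scene basin_mid call 0.56 [503.3 256.6] [0.5004 0.2587 0.0275]
scene mugs call 0.93 [367.6 395.3] [0.7972 0.0244 0.    ]
scene mugs call 0.78 [370.7 379.2] [0.7683 
[... 755 characters left out ...]
] [ 0.6479 -0.2339  0.115 ]
top mouth call 0.95 [358.1 229.3] [ 0.5925 -0.1866  0.115 ]
top basin_mid call 0.65 [338.4 247.7] [ 0.5554 -0.1444  0.0275]
top basin_mid call 0.64 [178.3 262.3] [0.5058 0.2612 0.0275]
top basin_mid call 0.59 [179.3 262. ] [0.5066 0.2588 0.0275]
top mugs call 0.79 [274.6 154.7] [0.8019 0.0304 0.    ]
top mugs call 0.69 [275.5 143.1] [0.8337 0.0293 0.    ]
top scoop call 0.71 [420.5 357.5] [ 0.2816 -0.3635  0.    ]
top scoop call 0.89 [421.6 354. ] [ 0.2905 -0.3663  0.    ]
top washboard call 0.57 [451.  214.7] [ 0.6551 -0.4422  0.    ]
top washboard call 0.64 [451.9 223.3] [ 0.6322 -0.4446  0.    ]
top washboard call 0.2 [422.6 356.1] [ 0.2853 -0.3689  0.    ]
1.6
```

View pics/scene0.png

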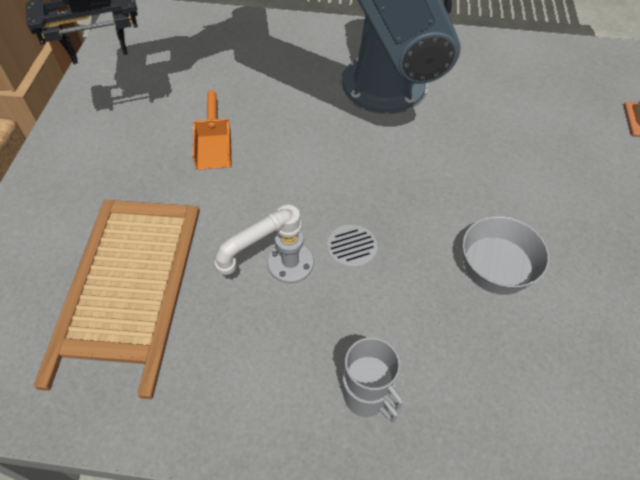

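View pics/top0.png

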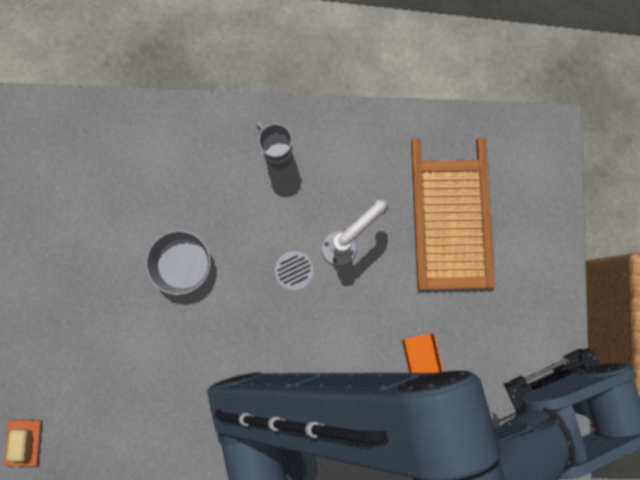

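The spout points at about -44° from the pipe axis, and the grate lies at about 119°. That leaves roughly 197° of clockwise turn, so the joint starts near 2.16, which fits the given range. The basin is at (0.507, 0.26).

Plan:
1. Straddle the tube and push it round clockwise.
2. Cradle-push the basin in -y.

```bash
cat >> h.py <<'E'
def plan(xyz,th,n,p=None,t0=None):
    s=bot.read_state()
    R=np.array(s["tcp_rot"]); p=np.array(s["position"]) if p is None else np.array(p,float)
    t=np.degrees(np.arctan2(R[1,0],R[0,0])) if t0 is None else t0
    print("t",round(s["time_s"],2),"p",p.round(4),"th",round(t,1),"j",np.round(s["joint_positions"],1),"F",np.round(s["force"],1),"tilt",np.round(R[:2,2],3))
    d=(np.array(xyz)-p)/n; dt=(th-t)/n
    rows=[]
    for i in range(n):
        a=np.radians(t+dt*i); x=np.array([np.cos(a),np.sin(a),0]); y=np.array([np.sin(a),-np.cos(a),0])
        rows.append([[round(float(1000*d@x),1),round(float(1000*d@y),1),round(float(-1000*d[2]),1)],round(float(-np.radians(dt)),3)])
    for k in range(0,n,5): print(rows[k:k+5])
E
python3 -c "
from h import *
plan([.619,-.208,.25],46,20)"
```

```text
t 1.6 p [ 0.2678 -0.5647  0.1885] th -64.6 j [-74.9  30.2  82.1   0.   67.7 -10.2] F [ 0.1 -0.4 -0.5] tilt [0. 0.]
[[[-8.6, -23.5, -3.1], -0.097], [[-6.3, -24.2, -3.1], -0.097], [[-3.9, -24.7, -3.1], -0.097], [[-1.5, -25.0, -3.1], -0.097], [[0.9, -25.0, -3.1], -0.097]]
[[[3.3, -24.8, -3.1], -0.097], [[5.7, -24.4, -3.1], -0.097], [[8.0, -23.7, -3.1], -0.097], [[10.2, -22.8, -3.1], -0.097], [[12.4, -21.7, -3.1], -0.097]]
[[[14.4, -20.4, -3.1], -0.097], [[16.3, -19.0, -3.1], -0.097], [[18.1, -17.3, -3.1], -0.097], [[19.7, -15.5, -3.1], -0.097], [[21.1, -13.5, -3.1], -0.097]]
[[[22.3, -11.4, -3.1], -0.097], [[23.3, -9.2, -3.1], -0.097], [[24.1, -6.9, -3.1], -0.097], [[24.6, -4.6, -3.1], -0.097], [[24.9, -2.2, -3.1], -0.097]]
```

{"api": "send_rows", "payload": {"motion": [[[-8.5, -23.5, -6], -0.097], [[-6.5, -24, -6], -0.097], [[-4, -24.5, -6], -0.097], [[-1.5, -25, -6], -0.097], [[1, -25, -6], -0.097]], "gripper": 0}}

```text
time_s: 2.02
position: [0.353, -0.4767, 0.2174]
tcp_rot: [[0.807, -0.59, -0.002], [-0.59, -0.807, -0.0], [-0.002, 0.001, -1.0]]
force: [-0.6, -0.1, -0.5]
opening: 1.0
```

{"api": "send_rows", "payload": {"motion": [[[3, -25, -6], -0.097], [[5.5, -24.5, -6], -0.097], [[8, -23.5, -6], -0.097], [[10, -23, -6], -0.097], [[12.5, -21.5, -6], -0.097]]}}

```text
time_s: 2.43
position: [0.4418, -0.3803, 0.2489]
tcp_rot: [[0.992, -0.122, -0.002], [-0.122, -0.992, -0.001], [-0.002, 0.001, -1.0]]
force: [0.3, 0.8, -0.1]
opening: 1.0
```

```bash
python3 -c "
from h import *
plan([.619,-.208,.245],46,15)"
```

```text
t 2.43 p [ 0.4418 -0.3803  0.2489] th -7.0 j [-51.6  23.3  84.   -0.1  72.7 -44.6] F [ 0.3  0.8 -0.1] tilt [-0.002 -0.001]
[[[10.3, -12.8, 0.3], -0.062], [[11.1, -12.2, 0.3], -0.062], [[11.8, -11.5, 0.3], -0.062], [[12.5, -10.7, 0.3], -0.062], [[13.1, -9.9, 0.3], -0.062]]
[[[13.7, -9.1, 0.3], -0.062], [[14.3, -8.2, 0.3], -0.062], [[14.7, -7.3, 0.3], -0.062], [[15.2, -6.4, 0.3], -0.062], [[15.5, -5.5, 0.3], -0.062]]
[[[15.8, -4.5, 0.3], -0.062], [[16.1, -3.5, 0.3], -0.062], [[16.3, -2.5, 0.3], -0.062], [[16.4, -1.5, 0.3], -0.062], [[16.5, -0.5, 0.3], -0.062]]
```

Tracking is good, with only a small lag.

{"api": "send_rows", "payload": {"motion": [[[10.5, -13, 0], -0.064], [[11, -12.5, 0], -0.064], [[12, -11.5, 0], -0.064], [[12.5, -11, 0], -0.064], [[13, -10, 0], -0.064]], "gripper": 0.2}}

```text
time_s: 2.85
position: [0.5053, -0.3163, 0.2517]
tcp_rot: [[0.976, 0.217, 0.002], [0.217, -0.976, -0.004], [0.002, 0.004, -1.0]]
force: [0.0, -0.5, -0.5]
opening: 0.81
```

{"api": "send_rows", "payload": {"motion": [[[14, -9, 0], -0.064], [[14.5, -8, 0], -0.064], [[15, -7.5, 0], -0.064], [[15, -6.5, 0], -0.064], [[15.5, -5.5, 0], -0.064]]}}

```text
time_s: 3.27
position: [0.565, -0.2527, 0.2519]
tcp_rot: [[0.849, 0.528, 0.003], [0.528, -0.849, -0.004], [0.0, 0.005, -1.0]]
force: [0.0, 0.0, -0.3]
opening: 0.796
```

{"api": "send_rows", "payload": {"motion": [[[16, -4.5, 0], -0.064], [[16, -3.5, 0], -0.064], [[16.5, -2.5, 0], -0.064], [[16.5, -1.5, 0], -0.064], [[16.5, -0.5, 0], -0.064]]}}

```text
time_s: 3.68
position: [0.6226, -0.1873, 0.2518]
tcp_rot: [[0.627, 0.779, 0.003], [0.779, -0.627, -0.004], [-0.001, 0.004, -1.0]]
force: [0.4, 0.3, 0.9]
opening: 0.799
```

```bash
python3 -c "
from h import *
c=capture('wrist'); cv2.imwrite('pics/w1.png',c['image'])
c=capture('scene'); cv2.imwrite('pics/s1.png',c['image'])
plan([.619,-.208,.145],46,10)
print(bot.read_state()['opening'])"
```

```text
t 3.78 p [ 0.6234 -0.186   0.2516] th 51.1 j [-26.4  28.8  74.1  -0.1  76.9 -77.5] F [-0.  -0.6  0.3] tilt [ 0.003 -0.003]
[[[-2.0, 1.0, 10.7], 0.009], [[-2.0, 1.1, 10.7], 0.009], [[-2.0, 1.1, 10.7], 0.009], [[-2.0, 1.1, 10.7], 0.009], [[-1.9, 1.1, 10.7], 0.009]]
[[[-1.9, 1.1, 10.7], 0.009], [[-1.9, 1.1, 10.7], 0.009], [[-1.9, 1.2, 10.7], 0.009], [[-1.9, 1.2, 10.7], 0.009], [[-1.9, 1.2, 10.7], 0.009]]
0.8015476819684604
```

View pics/w1.png

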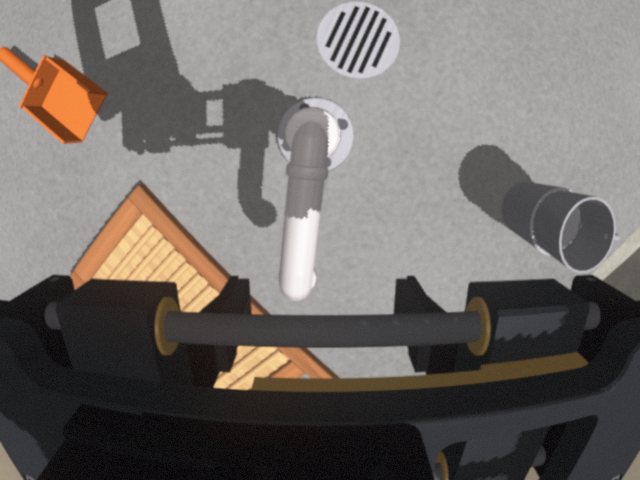

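View pics/s1.png

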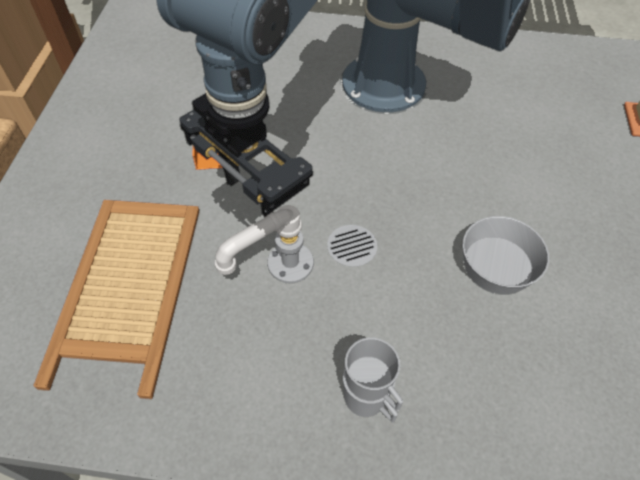

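```bash
cat >> h.py <<'E'
def wray(c,px):
    R=cv2.Rodrigues(np.array(c["rvec"],float))[0]; t=np.array(c["tvec"],float).ravel()
    v=np.array([(px[0]-c["cx"])/c["fx"],(px[1]-c["cy"])/c["fy"]]); r=np.hypot(*v)
    d=np.array([*(np.sin(r)*v/max(r,1e-9)),np.cos(r)]); return -R.T@t,R.T@d
def wonz(c,px,z):
    o,d=wray(c,px); return o+d*(z-o[2])/d[2]
E
python3 -c "
from h import *
c=capture('wrist')
print('cam',wray(c,[c['cx'],c['cy']]))
for k,z in [('grate',0),('standpipe',0),('mouth',.115)]:
  for q in place_of('wrist',k)[:2]: print(k,q['p'],q['xy'],wonz(c,q['xy'],z).round(4))
for px in [(302,218),(306,180),(295,285)]: print(px,wonz(c,px,.163).round(4))
print(wonz(c,(358,40),0).round(4),wonz(c,(315,134),0).round(4))
"
```

```text
cam (array([ 0.56613989, -0.13921517,  0.44751821]), array([ 0.21225309, -0.17207961, -0.96194451]))
grate 0.74 [354.9, 37.1] [ 0.4934 -0.0309  0.    ]
mouth 0.72 [293.5, 270.2] [ 0.6454 -0.2386  0.115 ]
(302, 218) [ 0.6048 -0.1909  0.163 ]
(306, 180) [ 0.5836 -0.1695  0.163 ]
(295, 285) [ 0.6447 -0.2318  0.163 ]
[ 0.4986 -0.0303  0.    ] [ 0.5573 -0.1434  0.    ]
```

```bash
python3 -c "
from h import *
plan([.616,-.2065,.20],45,5)"
```

```text
t 3.98 p [ 0.6214 -0.1888  0.2517] th 50.9 j [-26.7  28.7  74.2  -0.2  76.9 -77.5] F [-0.4 -0.6  0.7] tilt [ 0.002 -0.004]
[[[-3.4, 1.4, 10.3], 0.02], [[-3.4, 1.5, 10.3], 0.02], [[-3.4, 1.5, 10.3], 0.02], [[-3.3, 1.6, 10.3], 0.02], [[-3.3, 1.7, 10.3], 0.02]]
```

{"api": "send_rows", "payload": {"motion": [[[-3.5, 1.5, 8], 0.02], [[-3.5, 1.5, 8], 0.02], [[-3.5, 1.5, 8], 0.02], [[-3.5, 1.5, 8], 0.02], [[-3.5, 1.5, 8], 0.02]]}}

```text
time_s: 4.4
position: [0.6137, -0.212, 0.2101]
tcp_rot: [[0.716, 0.698, 0.004], [0.698, -0.716, -0.006], [-0.001, 0.007, -1.0]]
force: [0.3, 0.1, -0.0]
opening: 0.798
```

```bash
python3 -c "
from h import *
c=capture('wrist'); cv2.imwrite('pics/w2.png',c['image'])
plan([.616,-.2065,.14],45,5)"
```

```text
t 4.45 p [ 0.6121 -0.2123  0.2078] th 44.2 j [-28.9  30.9  77.5  -0.3  71.5 -73. ] F [-1.9  0.2 -0.7] tilt [ 0.    -0.005]
[[[1.4, -0.3, 13.6], -0.003], [[1.4, -0.3, 13.6], -0.003], [[1.4, -0.3, 13.6], -0.003], [[1.4, -0.3, 13.6], -0.003], [[1.4, -0.3, 13.6], -0.003]]
```

View pics/w2.png

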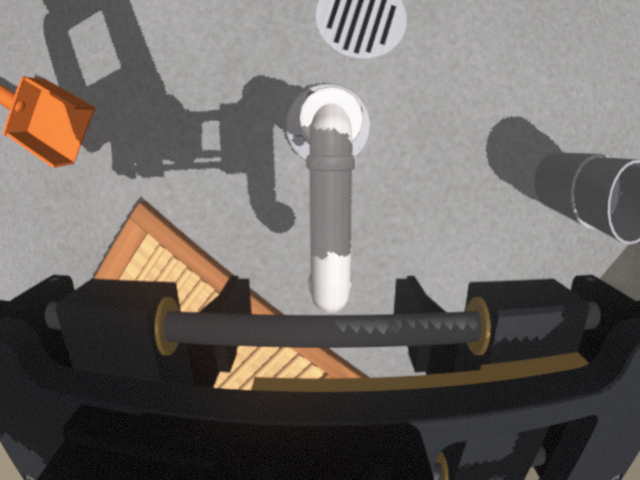

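{"api": "send_rows", "payload": {"motion": [[[1.5, -0.5, 14], -0.003], [[1.5, -0.5, 14], 0], [[1.5, 0, 14], 0], [[1.5, 0, 14], 0], [[0, 0, 12], 0]]}}

```text
time_s: 4.87
position: [0.6159, -0.2108, 0.1369]
tcp_rot: [[0.72, 0.694, 0.003], [0.694, -0.72, -0.006], [-0.003, 0.006, -1.0]]
force: [-0.3, 0.0, -0.2]
opening: 0.796
```

{"api": "send_rows", "payload": {"motion": [[[0, 0, 2], 0], [[0, 0, 0], 0], [[0, 0, 0], 0], [[0, 0, 0], 0], [[0, 0, 0], 0]], "gripper": 0.5}}

```text
time_s: 5.28
position: [0.6138, -0.2107, 0.1317]
tcp_rot: [[0.721, 0.693, -0.003], [0.693, -0.721, -0.003], [-0.004, 0.0, -1.0]]
force: [0.3, -0.1, 0.7]
opening: 0.534
```

```bash
cat >> h.py <<'E'
PIPE=np.array([.556,-.1465])
def arc(step,r=.085,z=.14,ph=None,n=5):
    "rows to follow clockwise arc by n*step deg, correcting radius/z/orientation errors"
    s=bot.read_state(); R=np.array(s["tcp_rot"]); p=np.array(s["position"]); t=np.degrees(np.arctan2(R[1,0],R[0,0]))
    d=p[:2]-PIPE; phi=np.degrees(np.arctan2(d[1],d[0])); rr=np.hypot(*d)
    the=(t-(phi+90)+180)%360-180
    print("t",round(s["time_s"],2),"p",p.round(4),"phi",round(phi,1),"r",round(rr,4),"orient err",round(the,1),"F",np.round(s["force"],1),"M",np.round(s["moment"],2),"open",round(s["opening"],2),"j6",round(s["joint_positions"][5],1))
    f=phi-step*n; a=np.radians(f)
    rows=[];pp=p.copy();tt=t
    for i in range(1,n+1):
        q=phi-step*i; rq=rr+(r-rr)*i/n; g=np.array([*(PIPE+rq*np.array([np.cos(np.radians(q)),np.sin(np.radians(q))])),p[2]+(z-p[2])*i/n])
        tn=t-step*i-the*i/n
        D=g-pp; b=np.radians(tt); x=np.array([np.cos(b),np.sin(b),0]); y=np.array([np.sin(b),-np.cos(b),0])
        rows.append([[round(float(1000*D@x),1),round(float(1000*D@y),1),round(float(-1000*D[2]),1)],round(float(np.radians(tt-tn)),3)])
        pp=g;tt=tn
    print(rows)
E
python3 -c "
from h import *
arc(4)"
```

```text
t 5.28 p [ 0.6138 -0.2107  0.1317] phi -48.0 r 0.0864 orient err 1.8 F [ 0.3 -0.1  0.7] M [ 0.03 -0.13 -0.03] open 0.53 j6 -72.4
[[[-6.0, -0.7, -1.7], 0.076], [[-6.0, -0.6, -1.7], 0.076], [[-6.0, -0.6, -1.7], 0.076], [[-5.9, -0.6, -1.7], 0.076], [[-5.9, -0.5, -1.7], 0.076]]
```

{"api": "send_rows", "payload": {"motion": [[[-6, -0.6, -1], 0.076], [[-6, -0.6, -1], 0.076], [[-6, -0.6, -1], 0.076], [[-6, -0.5, -1], 0.076], [[-6, -0.5, -1], 0.076]]}}

```text
time_s: 5.7
position: [0.5936, -0.2251, 0.1422]
tcp_rot: [[0.932, 0.361, 0.012], [0.361, -0.932, -0.005], [0.009, 0.009, -1.0]]
force: [0.4, 1.1, 1.6]
opening: 0.5
```

```bash
python3 -c "
from h import *
arc(5,z=.136)"
```

```text
t 5.7 p [ 0.5936 -0.2251  0.1422] phi -64.4 r 0.0871 orient err -4.4 F [0.4 1.1 1.6] M [-0.01 -0.12  0.01] open 0.5 j6 -52.1
[[[-7.6, -0.2, 1.2], 0.072], [[-7.5, -0.3, 1.2], 0.072], [[-7.5, -0.4, 1.2], 0.072], [[-7.5, -0.5, 1.2], 0.072], [[-7.4, -0.6, 1.2], 0.072]]
```

{"api": "send_rows", "payload": {"motion": [[[-7.5, -0.3, 0.8], 0.075], [[-7.5, -0.3, 0.8], 0.075], [[-7.5, -0.4, 0.8], 0.075], [[-7.5, -0.5, 0.8], 0.075], [[-7.5, -0.6, 0.8], 0.075]]}}

```text
time_s: 6.12
position: [0.5597, -0.2338, 0.144]
tcp_rot: [[0.999, -0.025, 0.024], [-0.025, -1.0, -0.012], [0.024, 0.012, -1.0]]
force: [0.3, 0.3, -0.1]
opening: 0.497
```

```bash
python3 -c "
from h import *
c=capture('wrist'); cv2.imwrite('pics/w3.png',c['image'])
arc(5,z=.136)"
```

```text
t 6.17 p [ 0.5579 -0.2333  0.1439] phi -88.7 r 0.0868 orient err -2.8 F [-1.1  0.1 -1.2] M [ 0.07  0.01 -0.02] open 0.5 j6 -31.8
[[[-7.6, -0.3, 1.6], 0.077], [[-7.5, -0.4, 1.6], 0.077], [[-7.5, -0.5, 1.6], 0.077], [[-7.5, -0.5, 1.6], 0.077], [[-7.4, -0.6, 1.6], 0.077]]
```

View pics/w3.png

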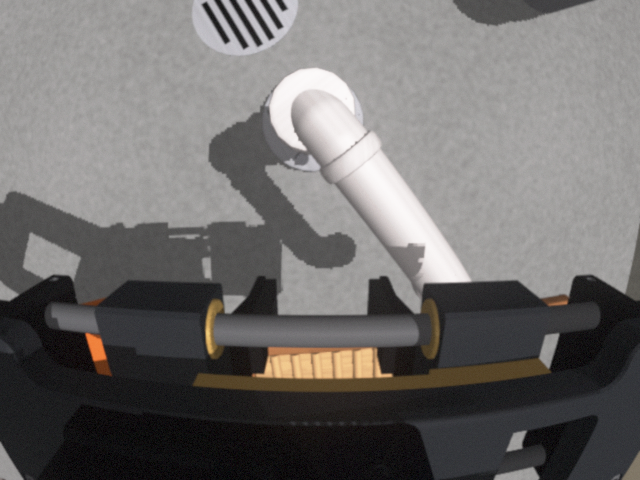

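```bash
cat >> h.py <<'E'
def wproj(c,P):
    R=cv2.Rodrigues(np.array(c["rvec"],float))[0]; t=np.array(c["tvec"],float).ravel()
    q=np.atleast_2d(P)@R.T+t; r=np.hypot(q[:,0],q[:,1]); a=np.arctan2(r,q[:,2])
    return np.c_[c["cx"]+c["fx"]*a*q[:,0]/r,c["cy"]+c["fy"]*a*q[:,1]/r]
E
python3 -c "
from h import *
c=capture('wrist');s=bot.read_state();p=np.array(s['position']);R=np.array(s['tcp_rot'])
P=[p+R@np.array(v) for v in [(0,0,0),(0,0,-.019),(.022,0,0),(-.022,0,0),(.022,-.0095,0),(-.022,-.0095,0)]]
print(wproj(c,P).round(0), wray(c,(300,300))[0])
print(wproj(c,[[.556,-.1465,0],[.556,-.1465,.175],[.493,-.031,0]]).round(0))
for px in [(345,145),(435,275)]: print(px,wonz(c,px,.163).round(4))
c=capture('scene'); cv2.imwrite('pics/s3.png',c['image'])
for n in ('scene','top'):
  c=capture(n)
  for q in place_of(n,'mouth')[:2]: print(n,q['p'],q['xy'],onz(c,q['xy'],.115).round(4))
cv2.imwrite('pics/t3.png',c['image'])
"
```

```text
[[323. 272.]
 [323. 285.]
 [361. 272.]
 [284. 273.]
 [362. 256.]
 [283. 257.]] [ 0.55631119 -0.15754016  0.33920296]
[[313. 123.]
 [312. 110.]
 [241.   7.]]
(345, 145) [ 0.5708 -0.1626  0.163 ]
(435, 275) [ 0.618  -0.2301  0.163 ]
scene 0.65 [217.7, 261.1] [ 0.6391 -0.2561  0.115 ]
```

View pics/s3.png

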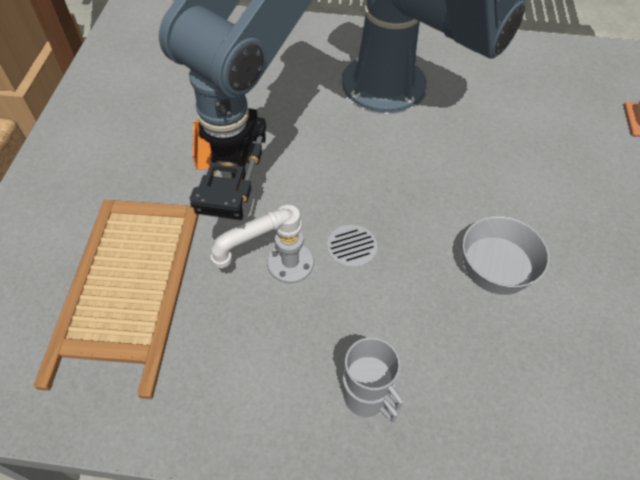

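```bash
python3 -c "
from h import *
im=cv2.imread('pics/s3.png')[90:290,150:350]; cv2.imwrite('pics/s3c.png',cv2.resize(im,(800,600*4//3-0))[:600*4//3][0:600] if 0 else cv2.resize(im,(600,600),interpolation=cv2.INTER_CUBIC))
c=capture('scene');s=bot.read_state();p=np.array(s['position'])
print(p,proj(c,[p,p+[.022,0,0],p-[.022,0,0],p+[0,0,.07],[.556,-.1465,.163],[.556,-.1465,0]]).round(0), ray(c,(320,240))[0])
"
```

```text
[ 0.55992035 -0.2332656   0.14306005] [[239. 216.]
 [236. 226.]
 [241. 206.]
 [234. 191.]
 [288. 213.]
 [291. 264.]] [ 1.12463617 -0.02643169  0.92416064]
```

View pics/s3c.png

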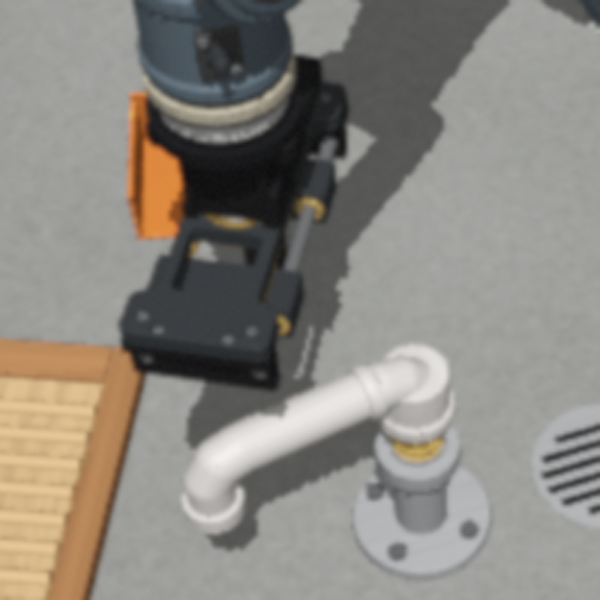

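View pics/t3.png

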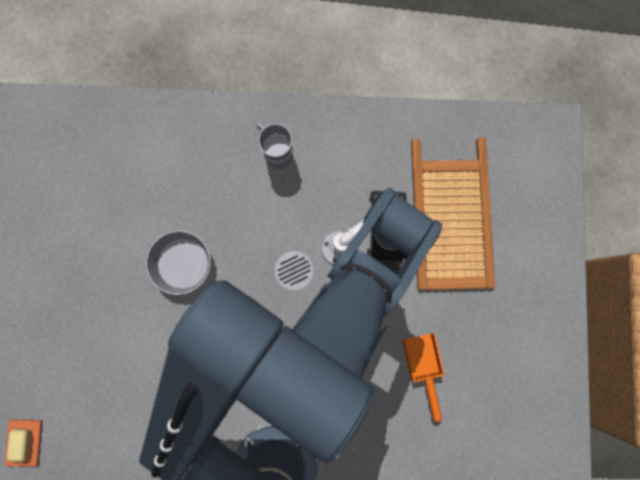

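```bash
python3 -c "
from h import *
plan([.5599,-.2333,.215],2,5)
plan([.607,-.2165,.215],36,5,p=[.5599,-.2333,.215])"
```

```text
t 6.52 p [ 0.5599 -0.2333  0.1431] th -1.1 j [-33.3  31.3  88.7   0.2  58.6 -32.2] F [-0.  -0.1 -0.2] tilt [ 0.023 -0.011]
[[[-0.0, 0.0, -14.4], -0.011], [[-0.0, 0.0, -14.4], -0.011], [[-0.0, 0.0, -14.4], -0.011], [[-0.0, 0.0, -14.4], -0.011], [[-0.0, 0.0, -14.4], -0.011]]
t 6.52 p [ 0.5599 -0.2333  0.215 ] th -1.1 j [-33.3  31.3  88.7   0.2  58.6 -32.2] F [-0.  -0.1 -0.2] tilt [ 0.023 -0.011]
[[[9.4, -3.5, -0.0], -0.13], [[9.7, -2.3, -0.0], -0.13], [[9.9, -1.0, -0.0], -0.13], [[10.0, 0.3, -0.0], -0.13], [[9.9, 1.6, -0.0], -0.13]]
```

{"api": "send_rows", "payload": {"motion": [[[0, 0, -16], 0], [[0, 0, -16], 0], [[0, 0, -16], 0], [[0, 0, -16], 0], [[0, 0, -14], 0]], "gripper": 0.3}}

```text
time_s: 6.93
position: [0.557, -0.2304, 0.2189]
tcp_rot: [[1.0, -0.015, 0.014], [-0.015, -1.0, -0.005], [0.014, 0.005, -1.0]]
force: [0.0, -0.2, 0.0]
opening: 0.689
```

{"api": "send_rows", "payload": {"motion": [[[9, -3.5, 0], -0.12], [[9.5, -2.5, 0], -0.12], [[10, -1, 0], -0.12], [[10, 0.5, 0], -0.12], [[10, 1.5, 0], -0.12]]}}

```text
time_s: 7.35
position: [0.6076, -0.215, 0.2252]
tcp_rot: [[0.82, 0.572, 0.021], [0.572, -0.82, -0.011], [0.011, 0.021, -1.0]]
force: [0.3, 0.5, -0.6]
opening: 0.7
```

```bash
python3 -c "
from h import *
c=capture('wrist'); cv2.imwrite('pics/w4.png',c['image'])
plan([.607,-.2165,.125],36,10)"
```

```text
t 7.4 p [ 0.6097 -0.2145  0.2252] th 35.2 j [-29.3  29.1  77.8   0.1  71.6 -64.5] F [1.3 0.1 0.3] tilt [ 0.024 -0.01 ]
[[[-0.3, 0.0, 10.0], -0.001], [[-0.3, 0.0, 10.0], -0.001], [[-0.3, 0.0, 10.0], -0.001], [[-0.3, 0.0, 10.0], -0.001], [[-0.3, 0.0, 10.0], -0.001]]
[[[-0.3, 0.0, 10.0], -0.001], [[-0.3, 0.0, 10.0], -0.001], [[-0.3, 0.0, 10.0], -0.001], [[-0.3, 0.0, 10.0], -0.001], [[-0.3, 0.0, 10.0], -0.001]]
```

View pics/w4.png

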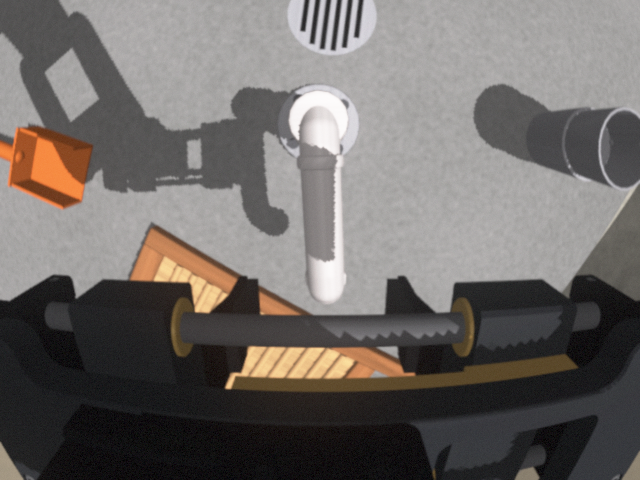

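{"api": "send_rows", "payload": {"motion": [[[0, 0, 10], 0], [[0, 0, 10], 0], [[0, 0, 10], 0], [[0, 0, 10], 0], [[0, 0, 10], 0]]}}

```text
time_s: 7.82
position: [0.6112, -0.2152, 0.1717]
tcp_rot: [[0.822, 0.57, 0.025], [0.57, -0.822, -0.012], [0.014, 0.024, -1.0]]
force: [0.8, 0.3, -0.7]
opening: 0.701
```

{"api": "send_rows", "payload": {"motion": [[[0, 0, 10], 0], [[0, 0, 10], 0], [[0, 0, 10], 0], [[0, 0, 8], 0], [[0, 0, 6], 0]]}}

```text
time_s: 8.23
position: [0.6091, -0.2153, 0.1195]
tcp_rot: [[0.824, 0.567, 0.019], [0.567, -0.824, -0.009], [0.01, 0.018, -1.0]]
force: [-0.5, 1.0, -0.6]
opening: 0.705
```

```bash
python3 -c "
from h import *
c=capture('wrist'); cv2.imwrite('pics/w5.png',c['image'])
arc(4,z=.127)"
```

```text
t 8.28 p [ 0.6082 -0.2149  0.1181] phi -52.6 r 0.0861 orient err -2.8 F [-0.5  0.7 -0.3] M [ 0.03 -0.13 -0.02] open 0.7 j6 -64.0
[[[-6.0, -0.1, -1.8], 0.06], [[-6.0, -0.2, -1.8], 0.06], [[-6.0, -0.2, -1.8], 0.06], [[-6.0, -0.3, -1.8], 0.06], [[-5.9, -0.4, -1.8], 0.06]]
```

View pics/w5.png

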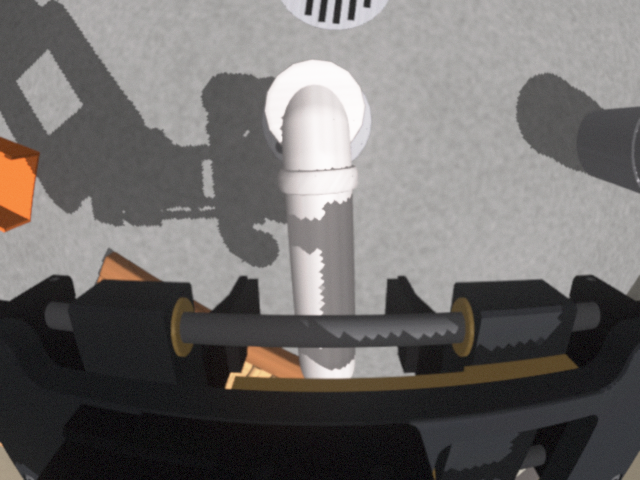

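{"api": "send_rows", "payload": {"motion": [[[-5, 0, -1.5], 0.055], [[-5, -0.2, -1.5], 0.055], [[-5, -0.2, -1], 0.055], [[-6, -0.3, -1], 0.06], [[-6, -0.4, -1], 0.06]], "gripper": 0.5}}

```text
time_s: 8.7
position: [0.5871, -0.2258, 0.1225]
tcp_rot: [[0.953, 0.301, 0.023], [0.301, -0.953, -0.006], [0.02, 0.013, -1.0]]
force: [1.9, -0.0, -2.5]
opening: 0.511
```

```bash
python3 -c "
from h import *
arc(4,z=.125)"
```

```text
t 8.7 p [ 0.5871 -0.2258  0.1225] phi -68.6 r 0.0852 orient err -3.9 F [ 1.9 -0.  -2.5] M [ 0.16 -0.44  0.03] open 0.51 j6 -49.2
[[[-5.9, 0.2, -0.5], 0.056], [[-5.9, 0.1, -0.5], 0.056], [[-5.9, 0.0, -0.5], 0.056], [[-5.9, -0.1, -0.5], 0.056], [[-5.9, -0.2, -0.5], 0.056]]
```

{"api": "send_rows", "payload": {"motion": [[[-6, 0.2, 0], 0.06], [[-6, 0, 0], 0.06], [[-6, 0, 0], 0.06], [[-6, -0.1, 0], 0.06], [[-6, -0.2, 0], 0.06]]}}

```text
time_s: 9.12
position: [0.5628, -0.2311, 0.1232]
tcp_rot: [[0.999, -0.011, 0.036], [-0.01, -1.0, -0.008], [0.036, 0.007, -0.999]]
force: [2.7, 0.6, -2.5]
opening: 0.499
```

```bash
python3 -c "
from h import *
c=capture('wrist'); cv2.imwrite('pics/w6.png',c['image'])
arc(5,z=.125)"
```

```text
t 9.17 p [ 0.5615 -0.231   0.1232] phi -86.2 r 0.0847 orient err -4.5 F [ 0.6 -0.  -0. ] M [-0.16 -0.29 -0.02] open 0.5 j6 -33.1
[[[-7.4, 0.3, -0.4], 0.072], [[-7.4, 0.2, -0.4], 0.072], [[-7.4, 0.1, -0.4], 0.072], [[-7.4, -0.0, -0.4], 0.072], [[-7.4, -0.2, -0.4], 0.072]]
```

View pics/w6.png

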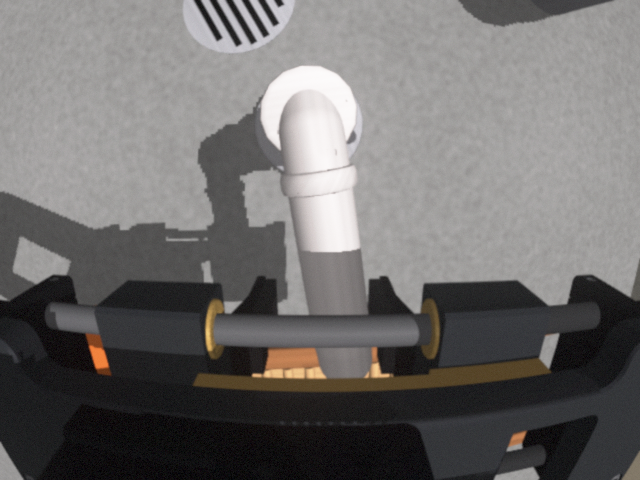

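The tube is now following the right finger, so I'll carry on round.

{"api": "send_rows", "payload": {"motion": [[[-7.5, 0, 0], 0.075], [[-7.5, 0, 0], 0.075], [[-7.5, 0, 0], 0.075], [[-7.5, 0, 0], 0.075], [[-7.5, -0.2, 0], 0.075]]}}

```text
time_s: 9.58
position: [0.5319, -0.2273, 0.1239]
tcp_rot: [[0.92, -0.388, 0.05], [-0.387, -0.922, -0.014], [0.052, -0.007, -0.999]]
force: [3.2, 0.1, -1.6]
opening: 0.5
```

```bash
python3 -c "
from h import *
arc(5,z=.125);print(np.array(bot.read_state()['tcp_rot'])[:2,2])"
```

```text
t 9.58 p [ 0.5319 -0.2273  0.1239] phi -106.6 r 0.0843 orient err -6.2 F [ 3.2  0.1 -1.6] M [-0.09 -0.42  0.03] open 0.5 j6 -12.7
[[[-7.3, 0.6, -0.2], 0.066], [[-7.4, 0.5, -0.2], 0.066], [[-7.4, 0.3, -0.2], 0.066], [[-7.4, 0.1, -0.2], 0.066], [[-7.4, -0.0, -0.2], 0.066]]
[ 0.05022663 -0.01384919]
```

{"api": "send_rows", "payload": {"motion": [[[-7.5, 0.5, 0], 0.068], [[-7.5, 0.4, 0], 0.068], [[-7.5, 0.3, 0], 0.068], [[-7.5, 0.1, 0], 0.068], [[-7.5, 0, 0], 0.068]]}}

```text
time_s: 10.0
position: [0.506, -0.2137, 0.1246]
tcp_rot: [[0.73, -0.681, 0.066], [-0.681, -0.732, -0.024], [0.065, -0.027, -0.998]]
force: [2.1, -1.3, -0.8]
opening: 0.497
```

```bash
python3 -c "
from h import *
arc(5,z=.125);print(np.array(bot.read_state()['tcp_rot'])[:2,2])"
```

```text
t 10.0 p [ 0.506  -0.2137  0.1246] phi -126.7 r 0.0838 orient err -6.3 F [ 2.1 -1.3 -0.8] M [-0.26 -0.2   0.02] open 0.5 j6 6.8
[[[-7.3, 0.7, -0.1], 0.065], [[-7.3, 0.6, -0.1], 0.065], [[-7.4, 0.4, -0.1], 0.065], [[-7.4, 0.3, -0.1], 0.065], [[-7.4, 0.1, -0.1], 0.065]]
[ 0.06629521 -0.02416592]
```

{"api": "send_rows", "payload": {"motion": [[[-7.5, 0.7, 0], 0.068], [[-7.5, 0.6, 0], 0.068], [[-7.5, 0.4, 0], 0.068], [[-7.5, 0.3, 0], 0.068], [[-7.5, 0.1, 0], 0.068]]}}

```text
time_s: 10.42
position: [0.4878, -0.1924, 0.1254]
tcp_rot: [[0.451, -0.889, 0.082], [-0.89, -0.455, -0.038], [0.072, -0.056, -0.996]]
force: [0.3, -3.4, -0.9]
opening: 0.501
```

```bash
python3 -c "
from h import *
c=capture('wrist'); cv2.imwrite('pics/w7.png',c['image'])
arc(5,z=.125);print(np.array(bot.read_state()['tcp_rot'])[:2,2])"
```

```text
t 10.47 p [ 0.4866 -0.1907  0.1253] phi -147.5 r 0.0823 orient err -5.7 F [-0.9 -1.2  0.5] M [-0.3   0.06  0.01] open 0.5 j6 28.1
[[[-7.2, 0.9, 0.1], 0.067], [[-7.2, 0.8, 0.1], 0.067], [[-7.3, 0.7, 0.1], 0.067], [[-7.3, 0.5, 0.1], 0.067], [[-7.4, 0.4, 0.1], 0.067]]
[ 0.08044605 -0.03663292]
```

View pics/w7.png

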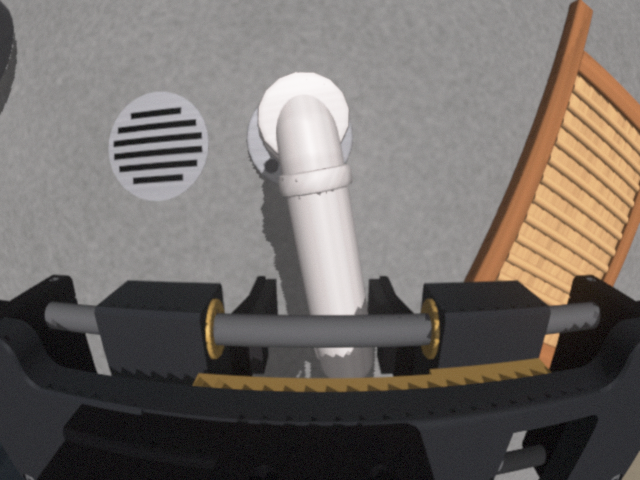

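{"api": "send_rows", "payload": {"motion": [[[-7.5, 1, 0], 0.07], [[-7.5, 0.8, 0], 0.07], [[-7.5, 0.7, 0], 0.07], [[-7.5, 0.5, 0], 0.07], [[-7.5, 0.4, 0], 0.07]]}}

```text
time_s: 10.88
position: [0.4769, -0.1635, 0.1256]
tcp_rot: [[0.115, -0.989, 0.091], [-0.992, -0.12, -0.05], [0.06, -0.085, -0.995]]
force: [-1.7, -3.4, 0.1]
opening: 0.499
```

```bash
python3 -c "
from h import *
arc(5,z=.125);print(np.array(bot.read_state()['tcp_rot'])[:2,2])"
```

```text
t 10.88 p [ 0.4769 -0.1635  0.1256] phi -167.9 r 0.0809 orient err -5.5 F [-1.7 -3.4  0.1] M [-0.47  0.24 -0.1 ] open 0.5 j6 51.0
[[[-7.0, 1.2, 0.1], 0.068], [[-7.1, 1.1, 0.1], 0.068], [[-7.2, 0.9, 0.1], 0.068], [[-7.3, 0.8, 0.1], 0.068], [[-7.4, 0.6, 0.1], 0.068]]
[ 0.09114637 -0.05002593]
```

{"api": "send_rows", "payload": {"motion": [[[-7.5, 1.3, 0], 0.07], [[-7.5, 1.2, 0], 0.07], [[-7.5, 1, 0], 0.07], [[-7.5, 0.8, 0], 0.07], [[-7.5, 0.6, 0], 0.07]]}}

```text
time_s: 11.3
position: [0.4762, -0.1306, 0.1258]
tcp_rot: [[-0.234, -0.967, 0.097], [-0.972, 0.229, -0.06], [0.036, -0.108, -0.994]]
force: [-1.0, -2.3, -0.8]
opening: 0.502
```

```bash
python3 -c "
from h import *
arc(5,z=.125);print(np.array(bot.read_state()['tcp_rot'])[:2,2])"
```

```text
t 11.3 p [ 0.4762 -0.1306  0.1258] phi 168.7 r 0.0813 orient err -2.3 F [-1.  -2.3 -0.8] M [-0.37  0.32 -0.07] open 0.5 j6 75.8
[[[-7.1, 0.7, 0.2], 0.079], [[-7.2, 0.6, 0.2], 0.079], [[-7.3, 0.6, 0.2], 0.079], [[-7.3, 0.5, 0.2], 0.079], [[-7.4, 0.5, 0.2], 0.079]]
[ 0.09667726 -0.05972239]
```

{"api": "send_rows", "payload": {"motion": [[[-7, 0.9, 0], 0.078], [[-7, 0.8, 0], 0.078], [[-7, 0.7, 0], 0.078], [[-7, 0.6, 0], 0.078], [[-7, 0.5, 0], 0.078]]}}

```text
time_s: 11.72
position: [0.489, -0.0999, 0.1266]
tcp_rot: [[-0.587, -0.804, 0.1], [-0.81, 0.583, -0.067], [-0.004, -0.12, -0.993]]
force: [-1.1, -2.4, -1.3]
opening: 0.499
```

```bash
python3 -c "
from h import *
c=capture('wrist'); cv2.imwrite('pics/w8.png',c['image'])
arc(3,z=.125);print(np.array(bot.read_state()['tcp_rot'])[:2,2])
for k,z in [('grate',0),('mouth',.114)]:
  for q in place_of('wrist',k)[:2]: print(k,q['p'],q['xy'],wonz(c,q['xy'],z).round(4))
"
```

```text
t 11.77 p [ 0.4896 -0.0989  0.1267] phi 144.4 r 0.0816 orient err -0.4 F [ 0.8  0.6 -0.4] M [0.13 0.08 0.05] open 0.5 j6 103.9
[[[-4.3, 0.6, 0.3], 0.051], [[-4.3, 0.6, 0.3], 0.051], [[-4.4, 0.6, 0.3], 0.051], [[-4.4, 0.6, 0.3], 0.051], [[-4.4, 0.6, 0.3], 0.051]]
[ 0.10047483 -0.06593284]
grate 0.7 [256.5, 276.5] [ 0.4973 -0.0298  0.    ]
```

View pics/w8.png

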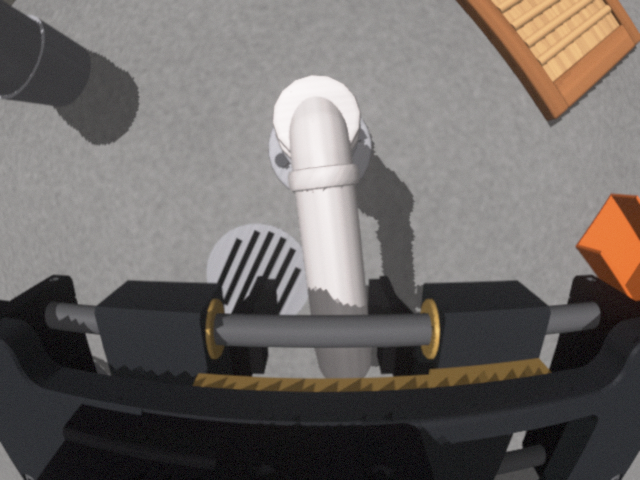

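```bash
cat >> h.py <<'E'
def tube(c,pxs,z=.159):
    P=[wonz(c,p,z)[:2] for p in pxs]
    for p in P: print(p.round(4),'ang from pipe',round(np.degrees(np.arctan2(*(p-PIPE)[::-1])),1),round(np.hypot(*(p-PIPE)),4))
    d=P[-1]-P[0]; print('dir',np.degrees(np.arctan2(d[1],d[0])).round(1))
E
python3 -c "
from h import *
c=capture('wrist')
tube(c,[(324,170),(335,270),(341,335)])
for n in ('scene','top'):
  d=capture(n); cv2.imwrite(f'pics/{n}8.png',d['image'])
  for k,z in [('grate',0),('mouth',.114),('standpipe',0)]:
    for q in place_of(n,k)[:2]: print(n,k,q['p'],q['xy'],onz(d,q['xy'],z).round(4))
"
```

```text
[ 0.5346 -0.1328] ang from pipe 147.3 0.0255
[ 0.4935 -0.1097] ang from pipe 149.5 0.0725
[ 0.4645 -0.093 ] ang from pipe 149.7 0.106
dir 150.4
scene grate 0.58 [353.1, 243.1] [ 0.4906 -0.0301  0.    ]
scene mouth 0.7 [328.3, 184.2] [ 0.4409 -0.0893  0.114 ]
scene standpipe 0.84 [290.3, 265.4] [ 0.5601 -0.1464  0.    ]
top standpipe 0.74 [339.6, 248.0] [ 0.5575 -0.1489  0.    ]
```

View pics/scene8.png

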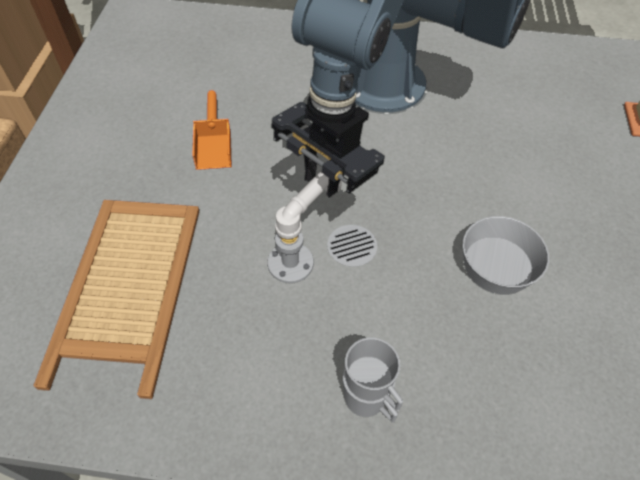

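{"api": "send_rows", "payload": {"motion": [[[-6, 0.9, 0], 0.07], [[-6, 0.8, 0], 0.07], [[-6, 0.7, 0], 0.07], [[-6, 0.6, 0], 0.07], [[-6, 0.5, 0], 0.07]]}}

```text
time_s: 12.73
position: [0.5075, -0.0797, 0.127]
tcp_rot: [[-0.833, -0.544, 0.1], [-0.551, 0.831, -0.072], [-0.044, -0.116, -0.992]]
force: [-0.7, -2.5, -1.2]
opening: 0.503
```

```bash
python3 -c "
from h import *
c=capture('wrist'); cv2.imwrite('pics/w9.png',c['image'])
arc(1.5,z=.125);print(np.array(bot.read_state()['tcp_rot'])[:2,2])
"
```

```text
t 12.78 p [ 0.5084 -0.0792  0.1272] phi 125.3 r 0.0824 orient err -1.9 F [-0.5 -0.3  0.3] M [ 0.13  0.18 -0.  ] open 0.5 j6 128.7
[[[-2.2, 0.6, 0.4], 0.02], [[-2.2, 0.5, 0.4], 0.02], [[-2.2, 0.5, 0.4], 0.02], [[-2.2, 0.5, 0.4], 0.02], [[-2.2, 0.5, 0.4], 0.02]]
[ 0.10143325 -0.07181363]
```

View pics/w9.png

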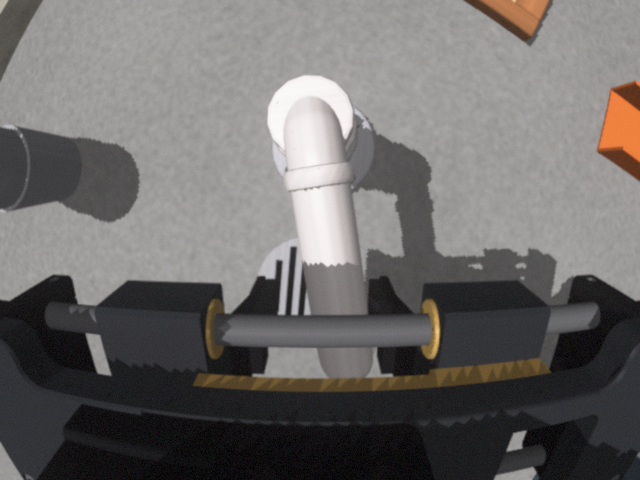

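{"api": "send_rows", "payload": {"motion": [[[-2.3, 0.5, 0], 0.022], [[-2.3, 0.5, 0], 0.022], [[-2.3, 0.5, 0], 0.022], [[-2.3, 0.5, 0], 0.022], [[-2.3, 0.5, 0], 0.022]]}}

```text
time_s: 13.2
position: [0.5156, -0.0735, 0.127]
tcp_rot: [[-0.886, -0.454, 0.098], [-0.461, 0.884, -0.076], [-0.052, -0.112, -0.992]]
force: [-0.8, -2.2, -0.1]
opening: 0.494
```

```bash
python3 -c "
from h import *
c=capture('wrist'); cv2.imwrite('pics/w10.png',c['image'])
arc(1,z=.125)
tube(c,[(321,170),(334,270),(340,335)],.158)
d=capture('scene'); cv2.imwrite(f'pics/scene10.png',d['image'])
for k,z in [('grate',0),('mouth',.113),('standpipe',0)]:
    for q in place_of('scene',k)[:2]: print(k,q['p'],q['xy'],onz(d,q['xy'],z).round(4))
"
```

```text
t 13.25 p [ 0.516  -0.0734  0.1271] phi 118.7 r 0.0834 orient err -1.2 F [-0.1 -1.3 -0.5] M [-0.11  0.19 -0.04] open 0.5 j6 136.2
[[[-1.5, 0.3, 0.4], 0.013], [[-1.5, 0.3, 0.4], 0.013], [[-1.5, 0.3, 0.4], 0.013], [[-1.5, 0.3, 0.4], 0.013], [[-1.5, 0.3, 0.4], 0.013]]
[ 0.5412 -0.1238] ang from pipe 123.2 0.0271
[ 0.514  -0.0849] ang from pipe 124.3 0.0745
[ 0.4956 -0.0567] ang from pipe 123.9 0.1083
dir 124.2
grate 0.63 [358.0, 245.8] [ 0.4957 -0.0198  0.    ]
grate 0.41 [349.4, 204.6] [ 0.394  -0.0473  0.    ]
mouth 0.62 [347.4, 202.8] [ 0.4797 -0.0489  0.113 ]
standpipe 0.72 [290.5, 264.7] [ 0.5585 -0.1463  0.    ]
```

View pics/w10.png

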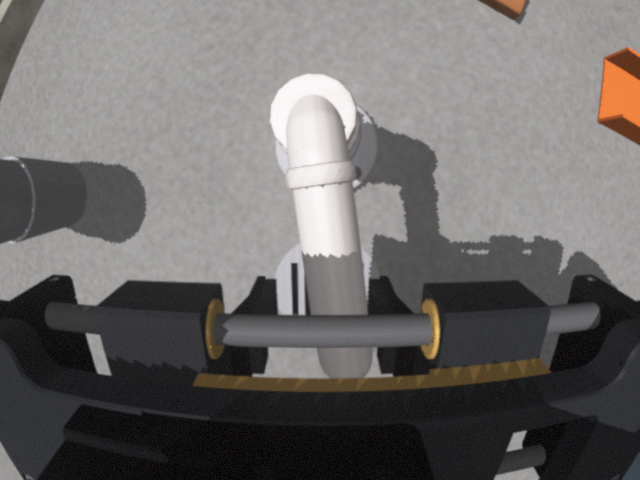

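View pics/scene10.png

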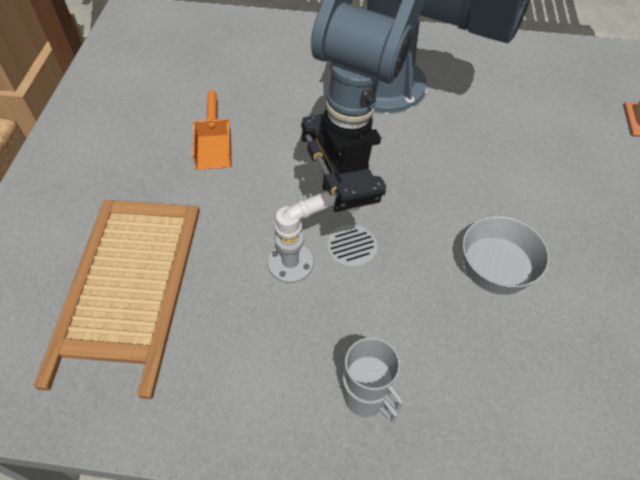

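{"api": "send_rows", "payload": {"motion": [[[-1, 0.3, 0], 0.01], [[-1, 0.3, 0], 0.01], [[-1, 0.3, 0], 0.01], [[-1, 0.3, 0], 0.01], [[-1, 0.3, 0], 0.01]]}}

```text
time_s: 13.87
position: [0.5189, -0.0703, 0.1272]
tcp_rot: [[-0.908, -0.407, 0.097], [-0.414, 0.907, -0.076], [-0.057, -0.109, -0.992]]
force: [-1.0, -1.7, 0.2]
opening: 0.502
```

{"api": "send_rows", "payload": {"motion": [[[3, 0, 0], 0], [[2, 0, 0], 0], [[0, 0, 0], 0], [[0, 0, 0], 0], [[0, 0, 0], 0]], "gripper": 0.3}}

```text
time_s: 14.28
position: [0.5145, -0.0707, 0.1268]
tcp_rot: [[-0.909, -0.405, 0.098], [-0.412, 0.908, -0.073], [-0.06, -0.107, -0.992]]
force: [0.1, 0.3, -0.6]
opening: 0.688
```

```bash
python3 -c "
from h import *
c=capture('wrist'); cv2.imwrite('pics/w11.png',c['image'])
arc(1,z=.125)
plan([.515,-.073,.24],-152,10)
"
```

```text
t 14.33 p [ 0.5145 -0.0707  0.1268] phi 118.7 r 0.0864 orient err -4.3 F [-0.1 -0.1  0.2] M [0.21 0.05 0.02] open 0.7 j6 139.3
[[[-1.5, -0.2, 0.4], 0.002], [[-1.5, -0.2, 0.4], 0.002], [[-1.5, -0.2, 0.4], 0.002], [[-1.5, -0.2, 0.4], 0.002], [[-1.5, -0.3, 0.4], 0.002]]
t 14.33 p [ 0.5145 -0.0707  0.1268] th -155.6 j [-18.7  25.1 105.9  -3.2  42.4 139.3] F [-0.1 -0.1  0.2] tilt [ 0.099 -0.073]
[[[0.0, -0.2, -11.3], -0.006], [[0.0, -0.2, -11.3], -0.006], [[0.1, -0.2, -11.3], -0.006], [[0.1, -0.2, -11.3], -0.006], [[0.1, -0.2, -11.3], -0.006]]
[[[0.1, -0.2, -11.3], -0.006], [[0.1, -0.2, -11.3], -0.006], [[0.1, -0.2, -11.3], -0.006], [[0.1, -0.2, -11.3], -0.006], [[0.1, -0.2, -11.3], -0.006]]
```

View pics/w11.png

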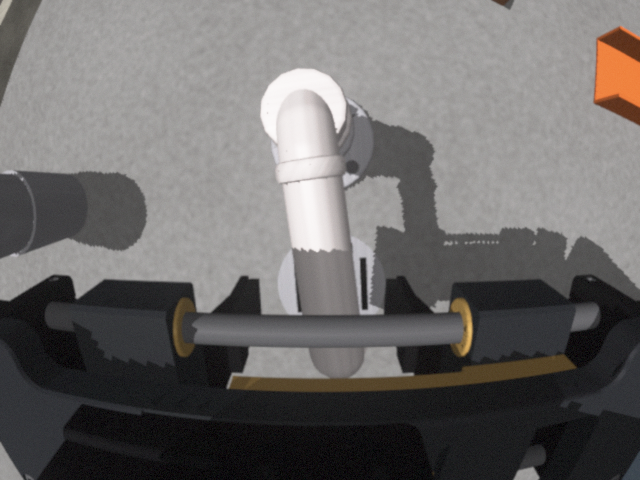

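{"api": "send_rows", "payload": {"motion": [[[0, 0, -12], 0], [[0, 0, -12], 0], [[0, 0, -14], 0], [[0, 0, -16], 0], [[0, 0, -18], 0]]}}

```text
time_s: 14.75
position: [0.5042, -0.064, 0.1964]
tcp_rot: [[-0.91, -0.405, 0.088], [-0.411, 0.909, -0.069], [-0.052, -0.099, -0.994]]
force: [0.7, -0.0, 0.5]
opening: 0.7
```

{"api": "send_rows", "payload": {"motion": [[[-20, 25, -16], -0.1], [[-20, 30, -10], -0.1], [[-20, 30, 0], -0.1], [[-20, 30, 0], -0.1], [[-20, 30, 0], -0.1]]}}

```text
time_s: 15.17
position: [0.5062, 0.1096, 0.2171]
tcp_rot: [[-0.599, -0.794, 0.106], [-0.801, 0.595, -0.073], [-0.005, -0.129, -0.992]]
force: [0.2, 1.4, -0.5]
opening: 0.697
```

```bash
python3 -c "
from h import *
plan([.5,.36,.24],0,20)
for i,n in enumerate(('scene','top','wrist')):
  d=capture(n); cv2.imwrite(f'pics/{n}12.png',d['image']); f=wonz if n=='wrist' else onz
  for k,z in [('grate',0),('mouth',.113),('standpipe',0),('basin_mid',.0275)]:
    for q in place_of(n,k)[:2]: print(n,k,q['p'],q['xy'],f(d,q['xy'],z).round(4))
"
```

```text
t 15.17 p [0.5062 0.1096 0.2171] th -126.8 j [  2.8  17.8  99.4  -5.4  57.  132.4] F [ 0.2  1.4 -0.5] tilt [ 0.106 -0.073]
[[[-9.8, 7.7, -1.1], -0.111], [[-10.6, 6.6, -1.1], -0.111], [[-11.3, 5.4, -1.1], -0.111], [[-11.8, 4.1, -1.1], -0.111], [[-12.2, 2.8, -1.1], -0.111]]
[[[-12.4, 1.4, -1.1], -0.111], [[-12.5, 0.0, -1.1], -0.111], [[-12.4, -1.3, -1.1], -0.111], [[-12.2, -2.7, -1.1], -0.111], [[-11.9, -4.0, -1.1], -0.111]]
[[[-11.3, -5.3, -1.1], -0.111], [[-10.7, -6.5, -1.1], -0.111], [[-9.9, -7.7, -1.1], -0.111], [[-9.0, -8.7, -1.1], -0.111], [[-8.0, -9.7, -1.1], -0.111]]
[[[-6.8, -10.5, -1.1], -0.111], [[-5.6, -11.2, -1.1], -0.111], [[-4.4, -11.7, -1.1], -0.111], [[-3.1, -12.1, -1.1], -0.111], [[-1.7, -12.4, -1.1], -0.111]]
scene mouth 0.65 [351.0, 206.8] [ 0.4881 -0.0414  0.113 ]
scene standpipe 0.88 [291.2, 261.7] [ 0.5514 -0.146   0.    ]
scene basin_mid 0.78 [500.9, 260.5] [0.5101 0.2537 0.0275]
top grate 0.58 [294.1, 271.1] [ 0.4936 -0.0321  0.    ]
top grate 0.3 [419.2, 356.5] [ 0.2841 -0.3601  0.    ]
top mouth 0.7 [293.7, 272.1] [ 0.4849 -0.035   0.113 ]
top standpipe 0.73 [338.7, 246.4] [ 0.5616 -0.1465  0.    ]
top basin_mid 0.21 [340.1, 250.2] [ 0.5491 -0.149   0.0275]
wrist grate 0.97 [423.6, 163.2] [ 0.4968 -0.0322  0.    ]
wrist mouth 0.9 [463.1, 161.0] [ 0.4904 -0.0337  0.113 ]
wrist standpipe 0.69 [466.7, 72.5] [ 0.5536 -0.1479  0.    ]
```

View pics/scene12.png

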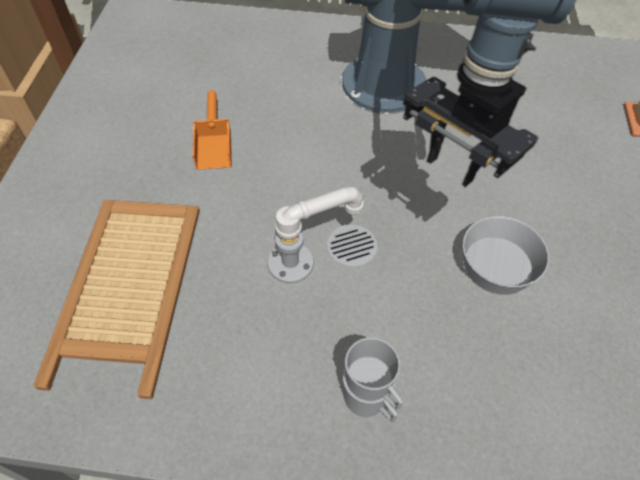

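View pics/wrist12.png

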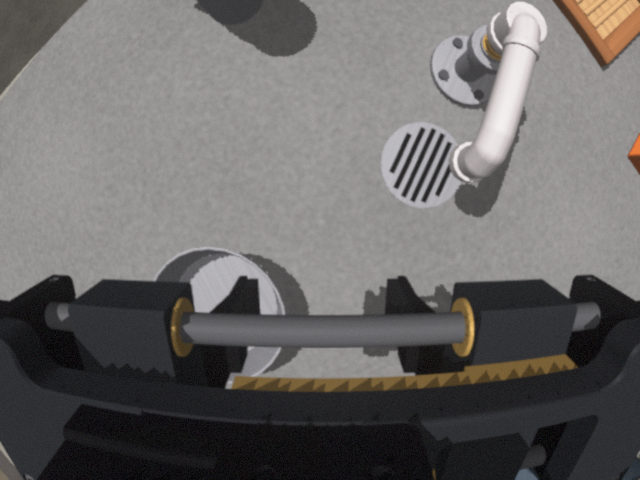

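```bash
cat > ov.py <<'E'
from h import *
import sys
def circ(x,y,z,r): a=np.linspace(0,2*np.pi,60); return np.c_[x+r*np.cos(a),y+r*np.sin(a),0*a+z]
def crop(img,c,x0,y0,w,h,s,PI,G,phi,zm,pf,out):
    im=cv2.resize(img[y0:y0+h,x0:x0+w],None,fx=s,fy=s,interpolation=cv2.INTER_CUBIC)
    def dr(P,col):
        q=((pf(c,P)-[x0,y0]+.5)*s-.5); cv2.polylines(im,[np.round(q*8).astype(np.int32)],False,col,1,cv2.LINE_AA,3)
    dr(circ(*PI,0.003,.045),(0,255,0)); dr(circ(*PI,zm+.046,.0235),(0,255,255)); dr(circ(*G,0,.05),(255,0,0))
    u=np.array([np.cos(phi),np.sin(phi)]); m=np.array(PI)+.13*u
    dr(circ(*m,zm,.0175),(0,0,255)); v=np.array([-u[1],u[0]])
    for k in (-.014,.014):
        dr(np.array([[*(np.array(PI)+r*u+k*v),zm+.046] for r in (.02,.108)]),(0,0,255))
    cv2.imwrite(out,im)
if __name__=="__main__":
    PI=[float(a) for a in sys.argv[1].split(',')];G=[float(a) for a in sys.argv[2].split(',')];phi=np.radians(float(sys.argv[3]));tag=sys.argv[4]
    import pickle
    D=pickle.load(open('d.pkl','rb'))
    crop(D['scene']['image'],D['scene'],250,170,150,120,5,PI,G,phi,.113,proj,f'pics/ovs{tag}.png')
    crop(D['top']['image'],D['top'],260,210,120,100,6,PI,G,phi,.113,proj,f'pics/ovt{tag}.png')
    if 'wrist' in D: crop(D['wrist']['image'],D['wrist'],360,0,200,220,3 if 0 else 2.7,PI,G,phi,.113,wproj,f'pics/ovw{tag}.png')
E
python3 - <<'E'
from h import *
import pickle
D={n:capture(n) for n in('scene','top','wrist')}
pickle.dump(D,open('d.pkl','wb'))
E
python3 ov.py .5575,-.1475 .4935,-.0315 121 a; python3 -c "
import cv2,numpy as np
a=cv2.imread('pics/ovs a.png'.replace(' ',''));print(a.shape)"
```

```text
(600, 750, 3)
```

View pics/ovsa.png

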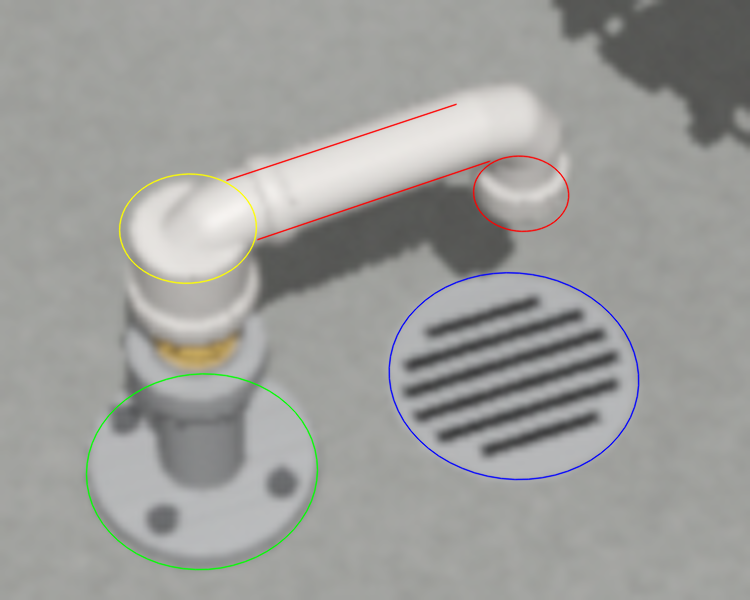

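View pics/ovta.png

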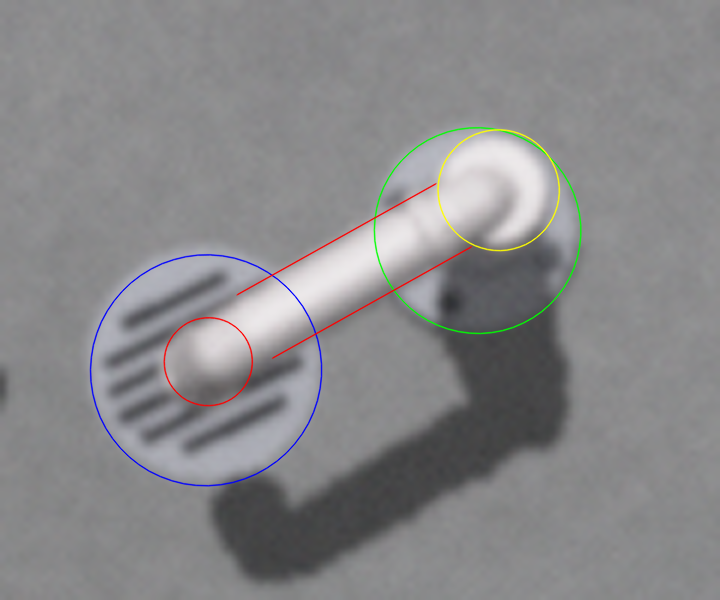

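View pics/ovwa.png

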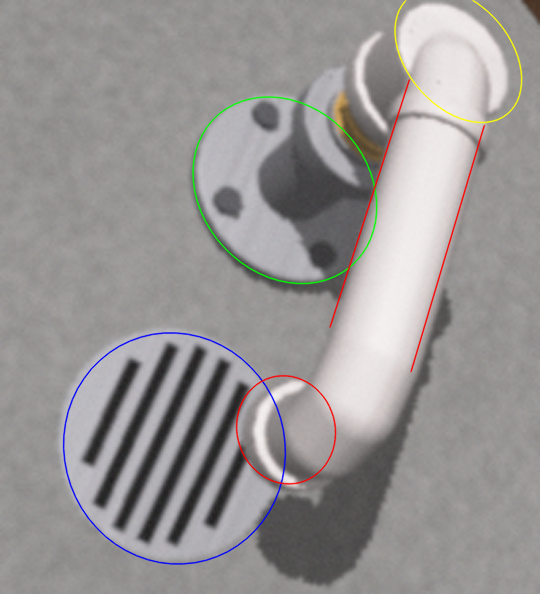

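```bash
cat >> h.py <<'E'
from scipy.spatial.transform import Rotation as Ro
def planR(xyz,th,n,p=None,R=None):
    s=bot.read_state()
    R=np.array(s["tcp_rot"]) if R is None else R; p=np.array(s["position"]) if p is None else np.array(p,float)
    t=np.degrees(np.arctan2(R[1,0],R[0,0]))
    print("t",round(s["time_s"],2),"p",p.round(4),"th",round(t,1),"j",np.round(s["joint_positions"],1),"F",np.round(s["force"],1),"tilt",np.round(R[:2,2],3),'op',round(s['opening'],2))
    d=(np.array(xyz)-p)/n; dt=-np.radians(th-t)/n; rows=[]
    for i in range(n):
        v=1000*R.T@d; rows.append([[round(float(a),1) for a in v],round(float(dt),3)])
        R=R@Ro.from_euler('z',dt).as_matrix()
    for k in range(0,n,5): print(rows[k:k+5])
    return R
E
python3 -c "
from h import *
R=planR([.513,-.072,.215],-155.5,10)
planR([.513,-.072,.127],-155.5,10,p=[.513,-.072,.215],R=R)"
```

```text
t 16.07 p [0.505  0.108  0.2163] th -127.1 j [  2.7  17.8  99.5  -5.4  57.1 132.4] F [ 0.5  0.3 -0.7] tilt [ 0.103 -0.074] op 0.7
[[[13.9, -11.4, 1.5], 0.05], [[13.3, -12.1, 1.5], 0.05], [[12.7, -12.7, 1.5], 0.05], [[12.0, -13.3, 1.5], 0.05], [[11.4, -13.9, 1.5], 0.05]]
[[[10.7, -14.4, 1.5], 0.05], [[9.9, -15.0, 1.5], 0.05], [[9.2, -15.4, 1.5], 0.05], [[8.4, -15.9, 1.5], 0.05], [[7.6, -16.3, 1.5], 0.05]]
t 16.07 p [ 0.513 -0.072  0.215] th -155.3 j [  2.7  17.8  99.5  -5.4  57.1 132.4] F [ 0.5  0.3 -0.7] tilt [ 0.103 -0.074] op 0.7
[[[0.6, 1.0, 8.7], 0.0], [[0.6, 1.0, 8.7], 0.0], [[0.6, 1.0, 8.7], 0.0], [[0.6, 1.0, 8.7], 0.0], [[0.6, 1.0, 8.7], 0.0]]
[[[0.6, 1.0, 8.7], 0.0], [[0.6, 1.0, 8.7], 0.0], [[0.6, 1.0, 8.7], 0.0], [[0.6, 1.0, 8.7], 0.0], [[0.6, 1.0, 8.7], 0.0]]
```

{"api": "send_rows", "payload": {"motion": [[[14, -11.5, 0], 0.05], [[13.5, -12, 0], 0.05], [[12.5, -12.5, 1], 0.05], [[12, -13.5, 1], 0.05], [[11.5, -14, 1.5], 0.05]]}}

```text
time_s: 16.48
position: [0.5083, 0.0187, 0.2199]
tcp_rot: [[-0.782, -0.615, 0.104], [-0.623, 0.779, -0.072], [-0.037, -0.121, -0.992]]
force: [0.6, -0.1, 0.2]
opening: 0.7
```

{"api": "send_rows", "payload": {"motion": [[[10.5, -14.5, 1.5], 0.05], [[10, -15, 1.5], 0.05], [[9, -15.5, 1.5], 0.05], [[8.5, -16, 1.5], 0.05], [[7.5, -16.5, 1.5], 0.05]]}}

```text
time_s: 16.9
position: [0.5118, -0.0757, 0.2196]
tcp_rot: [[-0.914, -0.392, 0.105], [-0.4, 0.914, -0.072], [-0.068, -0.108, -0.992]]
force: [0.2, -0.3, -0.1]
opening: 0.697
```

```bash
python3 -c "
from h import *
c=capture('wrist'); cv2.imwrite('pics/w13.png',c['image'])
planR([.513,-.072,.127],-155.5,10)"
```

```text
t 16.95 p [ 0.5127 -0.079   0.2198] th -156.6 j [-19.8  16.9 100.4  -2.4  55.6 138.2] F [ 0.  -1.4  0.2] tilt [ 0.106 -0.075] op 0.7
[[[0.3, 1.7, 9.2], -0.002], [[0.3, 1.7, 9.2], -0.002], [[0.3, 1.7, 9.2], -0.002], [[0.3, 1.7, 9.2], -0.002], [[0.3, 1.7, 9.2], -0.002]]
[[[0.3, 1.7, 9.2], -0.002], [[0.3, 1.7, 9.2], -0.002], [[0.3, 1.7, 9.2], -0.002], [[0.3, 1.7, 9.2], -0.002], [[0.3, 1.7, 9.2], -0.002]]
```

View pics/w13.png

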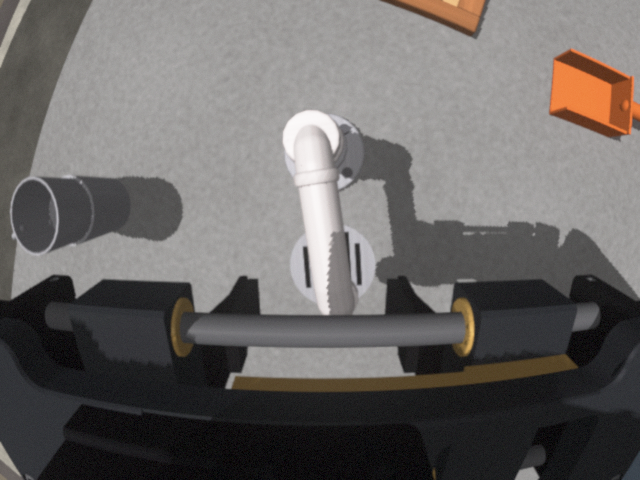

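{"api": "send_rows", "payload": {"motion": [[[0.3, 1.7, 9], 0], [[0.3, 1.7, 9], 0], [[0.3, 1.7, 9], 0], [[0.3, 1.7, 9], 0], [[0.3, 1.7, 9], 0]]}}

```text
time_s: 17.37
position: [0.5151, -0.0771, 0.1741]
tcp_rot: [[-0.916, -0.386, 0.112], [-0.395, 0.915, -0.077], [-0.073, -0.115, -0.991]]
force: [0.3, 0.9, 0.3]
opening: 0.702
```

{"api": "send_rows", "payload": {"motion": [[[0.3, 1.7, 9], 0], [[0.3, 1.7, 9], 0], [[0.3, 1.7, 9], 0], [[0.3, 1.2, 8], 0], [[0, 1, 6], 0]]}}

```text
time_s: 17.78
position: [0.5143, -0.0703, 0.1281]
tcp_rot: [[-0.914, -0.391, 0.109], [-0.4, 0.914, -0.075], [-0.07, -0.112, -0.991]]
force: [-0.3, -0.2, -0.3]
opening: 0.701
```

{"api": "send_rows", "payload": {"motion": [[[0, 0, 0], 0], [[0, 0, 0], 0], [[0, 0, 0], 0], [[0, 0, 0], 0], [[0, 0, 0], 0]], "gripper": 0.5}}

```text
time_s: 18.2
position: [0.5139, -0.0692, 0.127]
tcp_rot: [[-0.913, -0.393, 0.107], [-0.401, 0.913, -0.074], [-0.069, -0.11, -0.992]]
force: [-1.3, -0.2, 0.9]
opening: 0.513
```

```bash
python3 -c "
from h import *
planR([.5215,-.0688,.127],-156,5)
c=capture('wrist'); cv2.imwrite('pics/w14.png',c['image'])
"
```

```text
t 18.2 p [ 0.5139 -0.0692  0.127 ] th -156.3 j [-18.7  24.9 106.4  -3.1  41.6 140. ] F [-1.3 -0.2  0.9] tilt [ 0.107 -0.074] op 0.51
[[[-1.4, -0.5, 0.2], -0.001], [[-1.4, -0.5, 0.2], -0.001], [[-1.4, -0.5, 0.2], -0.001], [[-1.4, -0.5, 0.2], -0.001], [[-1.4, -0.5, 0.2], -0.001]]
```

View pics/w14.png

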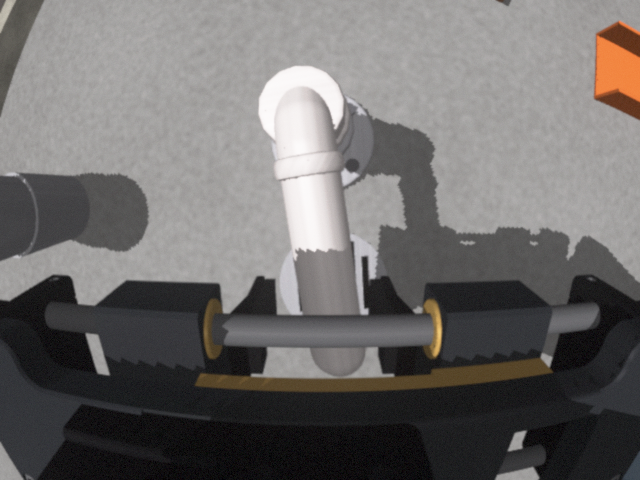

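{"api": "send_rows", "payload": {"motion": [[[-1.5, 0, 0], 0], [[-1.5, 0, 0], 0], [[-1.5, 0, 0], 0], [[-1.3, 0, 0], 0], [[-1.3, 0, 0], 0]]}}

```text
time_s: 18.67
position: [0.5192, -0.0666, 0.128]
tcp_rot: [[-0.914, -0.393, 0.104], [-0.401, 0.913, -0.075], [-0.066, -0.11, -0.992]]
force: [-2.3, -1.5, -0.1]
opening: 0.496
```

```bash
python3 -c "
from h import *
planR([.5215,-.0688,.127],-156,5)
c=capture('wrist'); cv2.imwrite('pics/w15.png',c['image'])
"
```

```text
t 18.67 p [ 0.5192 -0.0666  0.128 ] th -156.3 j [-18.1  25.2 105.5  -3.3  42.4 140.7] F [-2.3 -1.5 -0.1] tilt [ 0.104 -0.075] op 0.5
[[[-0.2, -0.6, 0.3], -0.001], [[-0.2, -0.6, 0.3], -0.001], [[-0.2, -0.6, 0.3], -0.001], [[-0.2, -0.6, 0.3], -0.001], [[-0.2, -0.6, 0.3], -0.001]]
```

View pics/w15.png

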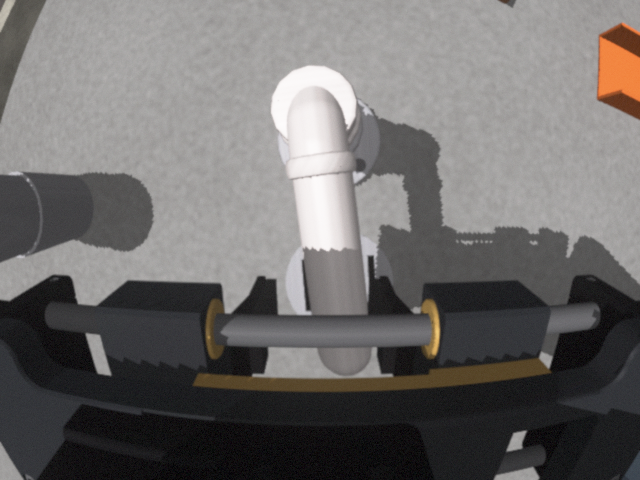

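{"api": "send_rows", "payload": {"motion": [[[-0.8, 0.3, 0], 0], [[-0.8, 0.3, 0], 0], [[0, 0, 0], 0], [[0, 0, 0], 0], [[0, 0, 0], 0]]}}

```text
time_s: 19.13
position: [0.5205, -0.0655, 0.1279]
tcp_rot: [[-0.913, -0.394, 0.104], [-0.402, 0.913, -0.075], [-0.065, -0.11, -0.992]]
force: [-1.4, -0.8, -1.0]
opening: 0.502
```

{"api": "send_rows", "payload": {"motion": [[[3, 0, 0], 0], [[2.5, 0, 0], 0], [[0, 0, 0], 0], [[0, 0, 0], 0], [[0, 0, 0], 0]], "gripper": 0.3}}

```text
time_s: 19.55
position: [0.5175, -0.0677, 0.1283]
tcp_rot: [[-0.913, -0.392, 0.109], [-0.401, 0.913, -0.075], [-0.07, -0.112, -0.991]]
force: [-0.3, 0.6, 0.1]
opening: 0.691
```

{"api": "send_rows", "payload": {"motion": [[[0, 0, -12], 0], [[0, 0, -12], 0], [[0, 0, -14], 0], [[0, 0, -16], 0], [[0, 0, -18], 0]]}}

```text
time_s: 19.97
position: [0.5073, -0.0614, 0.1984]
tcp_rot: [[-0.914, -0.392, 0.101], [-0.4, 0.914, -0.071], [-0.065, -0.106, -0.992]]
force: [-0.0, -0.7, -0.3]
opening: 0.701
```

{"api": "send_rows", "payload": {"motion": [[[-20, 25, -16], -0.1], [[-20, 30, -10], -0.1], [[-20, 30, 0], -0.1], [[-20, 30, 0], -0.1], [[-20, 30, 0], -0.1]], "gripper": 0}}

```text
time_s: 20.38
position: [0.5123, 0.1122, 0.2194]
tcp_rot: [[-0.609, -0.784, 0.121], [-0.793, 0.605, -0.076], [-0.014, -0.143, -0.99]]
force: [0.0, -0.3, 0.2]
opening: 0.961
```

```bash
python3 - <<'E'
from h import *
import pickle
D={n:capture(n) for n in('scene','top','wrist')}
pickle.dump(D,open('d.pkl','wb'))
for n in D:
  f=wonz if n=='wrist' else onz
  for k,z in [('grate',0),('mouth',.113)]:
    for q in place_of(n,k)[:1]: print(n,k,q['p'],q['xy'],f(D[n],q['xy'],z).round(4))
planR([.5,.37,.23],0,15)
E
python3 ov.py .5575,-.1475 .4935,-.0315 119 b
```

```text
scene grate 0.79 [352.1, 242.1] [ 0.4885 -0.0323  0.    ]
scene mouth 0.72 [352.0, 210.2] [ 0.4957 -0.0388  0.113 ]
top grate 0.94 [295.5, 269.2] [ 0.4986 -0.0356  0.    ]
top mouth 0.68 [291.8, 271.1] [ 0.4872 -0.0304  0.113 ]
wrist grate 0.72 [430.1, 163.8] [ 0.498 -0.03   0.   ]
wrist mouth 0.63 [468.2, 159.2] [ 0.4935 -0.0306  0.113 ]
t 20.83 p [0.5113 0.1094 0.2185] th -127.9 j [  2.9  17.9  99.1  -5.7  56.6 133.8] F [ 0.   0.3 -0.2] tilt [ 0.118 -0.077] op 1.0
[[[-13.3, 11.1, -2.2], -0.149], [[-14.7, 9.0, -2.2], -0.149], [[-15.9, 6.7, -2.2], -0.149], [[-16.7, 4.3, -2.2], -0.149], [[-17.2, 1.7, -2.2], -0.149]]
[[[-17.3, -0.8, -2.2], -0.149], [[-16.9, -3.4, -2.2], -0.149], [[-16.2, -5.9, -2.2], -0.149], [[-15.2, -8.2, -2.2], -0.149], [[-13.8, -10.4, -2.2], -0.149]]
[[[-12.1, -12.3, -2.2], -0.149], [[-10.2, -14.0, -2.2], -0.149], [[-8.0, -15.3, -2.2], -0.149], [[-5.6, -16.3, -2.2], -0.149], [[-3.1, -17.0, -2.2], -0.149]]
```

View pics/ovsb.png

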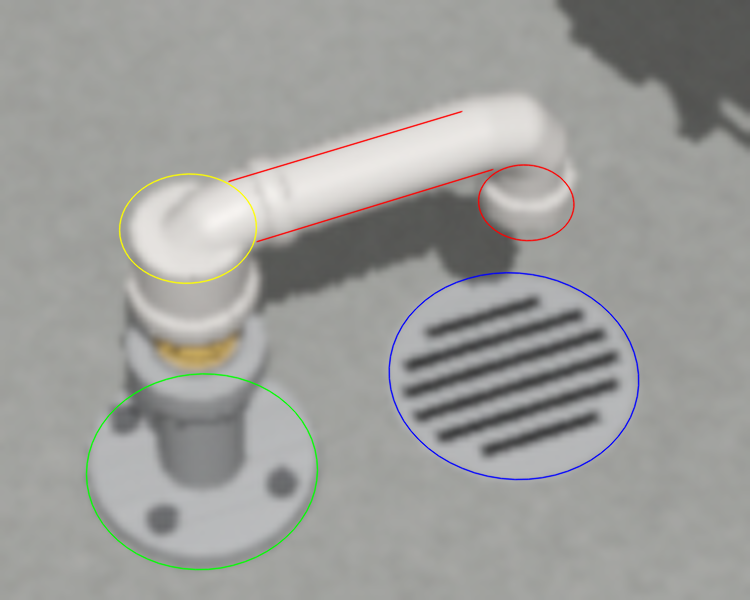

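View pics/ovtb.png

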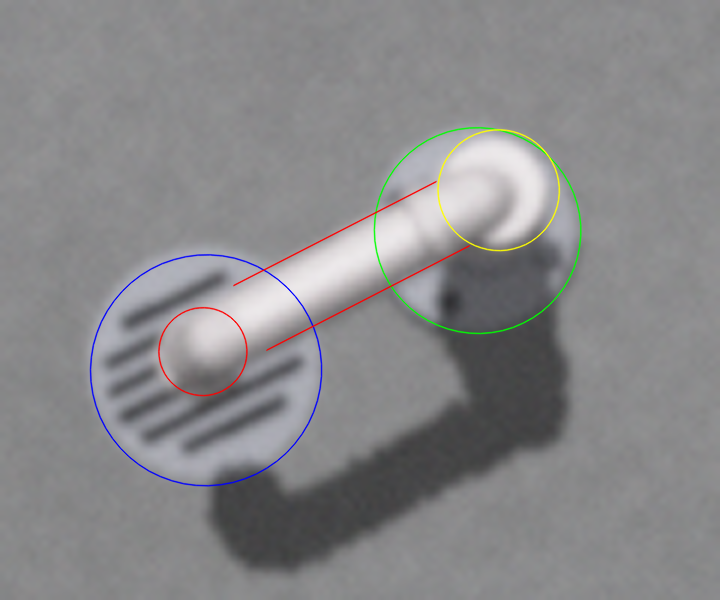

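View pics/ovwb.png

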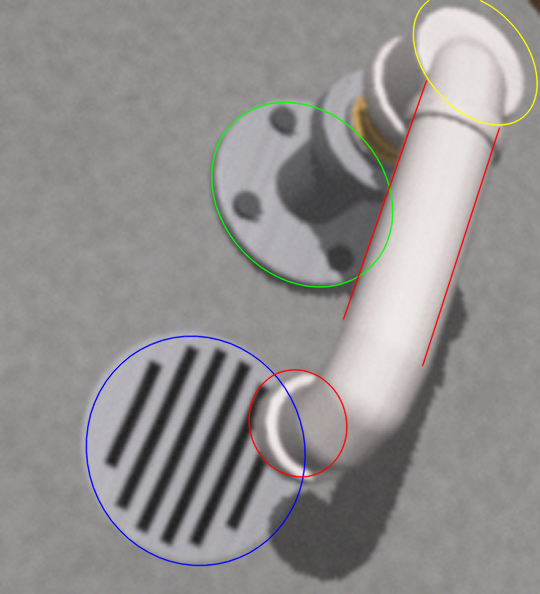

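Overlays from all three cameras put the spout at about 119° with the mouth over the grate centre, to within roughly 2 mm. The basin is next.

```bash
python3 - <<'E'
from h import *
R=planR([.513,.372,.2],-2.8,20)
E
```

```text
t 20.83 p [0.5113 0.1094 0.2185] th -127.9 j [  2.9  17.9  99.1  -5.7  56.6 133.8] F [ 0.   0.3 -0.2] tilt [ 0.118 -0.077] op 1.0
[[[-10.4, 8.1, -0.1], -0.109], [[-11.2, 6.9, -0.1], -0.109], [[-11.9, 5.6, -0.1], -0.109], [[-12.4, 4.3, -0.1], -0.109], [[-12.8, 2.9, -0.1], -0.109]]
[[[-13.1, 1.5, -0.1], -0.109], [[-13.2, 0.1, -0.1], -0.109], [[-13.1, -1.4, -0.1], -0.109], [[-12.9, -2.8, -0.1], -0.109], [[-12.5, -4.2, -0.1], -0.109]]
[[[-12.0, -5.5, -0.1], -0.109], [[-11.3, -6.8, -0.1], -0.109], [[-10.5, -8.0, -0.1], -0.109], [[-9.5, -9.1, -0.1], -0.109], [[-8.5, -10.1, -0.1], -0.109]]
[[[-7.4, -10.9, -0.1], -0.109], [[-6.1, -11.7, -0.1], -0.109], [[-4.8, -12.3, -0.1], -0.109], [[-3.5, -12.7, -0.1], -0.109], [[-2.0, -13.0, -0.1], -0.109]]
```

{"api": "send_rows", "payload": {"motion": [[[-10.5, 8, -1], -0.11], [[-11, 7, -1], -0.11], [[-12, 5.5, -1], -0.11], [[-12.5, 4.5, 0], -0.11], [[-13, 3, 0], -0.11]]}}

```text
time_s: 21.25
position: [0.5136, 0.1689, 0.2166]
tcp_rot: [[-0.11, -0.987, 0.117], [-0.992, 0.101, -0.08], [0.067, -0.125, -0.99]]
force: [0.4, 0.6, 0.0]
opening: 1.0
```

{"api": "send_rows", "payload": {"motion": [[[-13, 1.5, 0], -0.11], [[-13, 0, 0], -0.11], [[-13, -1.5, 0], -0.11], [[-13, -3, 0], -0.11], [[-12.5, -4, 0], -0.11]]}}

```text
time_s: 21.67
position: [0.516, 0.2312, 0.2111]
tcp_rot: [[0.436, -0.892, 0.117], [-0.891, -0.446, -0.081], [0.125, -0.069, -0.99]]
force: [-0.3, -0.4, 0.5]
opening: 0.993
```

```bash
python3 - <<'E'
from h import *
R=planR([.513,.372,.2],-2.8,10)
E
```

```text
t 21.67 p [0.516  0.2312 0.2111] th -63.9 j [16.7 22.5 92.8 -7.4 59.8 83.8] F [-0.3 -0.4  0.5] tilt [ 0.117 -0.081] op 0.99
[[[-12.8, -5.9, -0.1], -0.107], [[-12.1, -7.3, -0.1], -0.107], [[-11.3, -8.5, -0.1], -0.107], [[-10.3, -9.7, -0.1], -0.107], [[-9.2, -10.7, -0.1], -0.107]]
[[[-8.0, -11.6, -0.1], -0.107], [[-6.7, -12.4, -0.1], -0.107], [[-5.4, -13.1, -0.1], -0.107], [[-3.9, -13.6, -0.1], -0.107], [[-2.5, -13.9, -0.1], -0.107]]
```

{"api": "send_rows", "payload": {"motion": [[[-13, -6, 0], -0.108], [[-12, -7.5, 0], -0.108], [[-11.5, -8.5, 0], -0.108], [[-10.5, -9.5, 0], -0.108], [[-9, -11, 0], -0.108]]}}

```text
time_s: 22.08
position: [0.5174, 0.2991, 0.2044]
tcp_rot: [[0.841, -0.529, 0.116], [-0.522, -0.849, -0.083], [0.142, 0.009, -0.99]]
force: [-0.4, -0.1, 0.0]
opening: 1.002
```

{"api": "send_rows", "payload": {"motion": [[[-8, -12, 0], -0.108], [[-6.5, -13, 0], -0.108], [[-5.5, -13.5, 0], -0.108], [[-4, -14, 0], -0.108], [[-2.5, -14, 0], -0.108]]}}

```text
time_s: 22.5
position: [0.5188, 0.3683, 0.1971]
tcp_rot: [[0.993, -0.006, 0.115], [0.004, -0.996, -0.085], [0.115, 0.084, -0.99]]
force: [0.3, 0.0, 0.4]
opening: 1.0
```

```bash
python3 - <<'E'
from h import *
c=capture('scene'); cv2.imwrite('pics/s16.png',c['image'])
for q in place_of('scene','basin_mid')[:1]: print(q['p'],q['xy'],onz(c,q['xy'],.0275).round(4))
c=capture('top'); cv2.imwrite('pics/t16.png',c['image'])
for q in place_of('top','basin_mid')[:1]: print(q['p'],q['xy'],onz(c,q['xy'],.0275).round(4))
R=planR([.512,.372,.032],-2.8,15)
E
```

```text
0.55 [504.0, 256.3] [0.4995 0.2601 0.0275]
0.71 [339.5, 245.2] [ 0.5619 -0.1471  0.0275]
t 22.7 p [0.5183 0.3678 0.197 ] th -0.2 j [29.3 29.7 82.2 -8.3 65.  33.1] F [ 0.6 -0.1  0.7] tilt [ 0.115 -0.085] op 1.0
[[[-1.7, -1.2, 10.8], 0.003], [[-1.7, -1.2, 10.8], 0.003], [[-1.7, -1.2, 10.8], 0.003], [[-1.7, -1.2, 10.8], 0.003], [[-1.7, -1.2, 10.8], 0.003]]
[[[-1.7, -1.2, 10.8], 0.003], [[-1.7, -1.2, 10.8], 0.003], [[-1.7, -1.2, 10.8], 0.003], [[-1.7, -1.2, 10.8], 0.003], [[-1.7, -1.2, 10.8], 0.003]]
[[[-1.7, -1.2, 10.8], 0.003], [[-1.7, -1.1, 10.8], 0.003], [[-1.7, -1.1, 10.8], 0.003], [[-1.7, -1.1, 10.8], 0.003], [[-1.7, -1.1, 10.8], 0.003]]
```

View pics/s16.png

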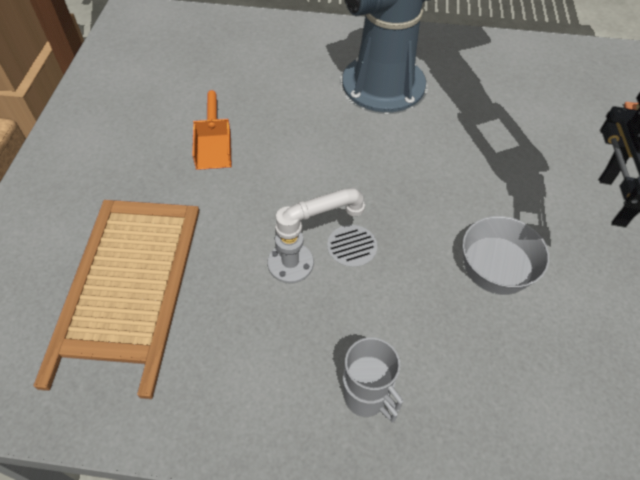

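```bash
cat > bas.py <<'E'
from ov import *
def draw(n,B,out,c=None,box=None,s=4):
    c=c or capture(n); im=c['image']; x0,y0,w,h=box
    im=cv2.resize(im[y0:y0+h,x0:x0+w],None,fx=s,fy=s,interpolation=cv2.INTER_CUBIC)
    for z,r,col in((.055,.08,(0,0,255)),(.0,.066,(0,255,0)),):
        q=((proj(c,circ(*B,z,r))-[x0,y0]+.5)*s-.5); cv2.polylines(im,[np.round(q*8).astype(np.int32)],False,col,1,cv2.LINE_AA,3)
    cv2.imwrite(out,im)
E
python3 - <<'E'
from bas import *
import pickle
D=pickle.load(open('d.pkl','rb'))
draw('scene',(.507,.258),'pics/bs.png',c=capture('scene'),box=(440,200,130,110),s=4)
T=dict(D['top']); T['image']=cv2.imread('pics/top0.png')
draw('top',(.507,.258),'pics/bt.png',c=T,box=(130,210,110,100),s=4)
a=cv2.imread('pics/bs.png');b=cv2.imread('pics/bt.png')
h=max(a.shape[0],b.shape[0]); a=cv2.copyMakeBorder(a,0,h-a.shape[0],0,0,0);b=cv2.copyMakeBorder(b,0,h-b.shape[0],0,0,0)
m=np.hstack([a,b]); cv2.imwrite('pics/bb.png',cv2.resize(m,None,fx=800/m.shape[1],fy=800/m.shape[1]))
E
```

```text
(no output)
```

View pics/bb.png

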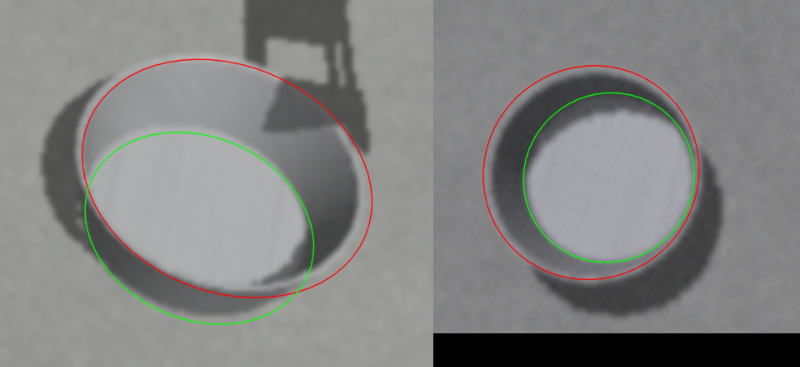

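{"api": "send_rows", "payload": {"motion": [[[-2, -2, 16], 0.01], [[-2, -2, 16], 0.01], [[-2, -2, 16], 0.01], [[-2, -2, 16], 0.01], [[-2, -2, 16], 0.01]]}}

```text
time_s: 23.17
position: [0.5238, 0.3665, 0.1201]
tcp_rot: [[0.989, -0.083, 0.125], [-0.073, -0.994, -0.082], [0.131, 0.072, -0.989]]
force: [-0.4, -0.4, -0.2]
opening: 0.999
```

{"api": "send_rows", "payload": {"motion": [[[-2.5, -1.5, 16], 0], [[-2.5, -1.5, 16], 0], [[-2.5, -1.5, 16], 0], [[-2, -1.5, 14], 0], [[-1, -1, 8], 0]]}}

```text
time_s: 23.58
position: [0.5241, 0.3612, 0.046]
tcp_rot: [[0.987, -0.101, 0.123], [-0.091, -0.992, -0.085], [0.131, 0.073, -0.989]]
force: [-0.7, -0.5, -0.3]
opening: 0.999
```

```bash
python3 - <<'E'
from h import *
c=capture('wrist'); cv2.imwrite('pics/w17.png',c['image'])
c=capture('scene'); cv2.imwrite('pics/s17.png',c['image'])
R=planR([.509,.346,.033],-2.8,5)
E
```

```text
t 23.68 p [0.5238 0.3612 0.0459] th -5.2 j [ 28.7  40.6  89.2 -10.6  46.8  41.2] F [-0.6  0.6 -0.3] tilt [ 0.122 -0.085] op 1.0
[[[-3.0, 3.1, 2.5], -0.008], [[-3.0, 3.1, 2.5], -0.008], [[-3.0, 3.1, 2.5], -0.008], [[-3.1, 3.1, 2.5], -0.008], [[-3.1, 3.0, 2.5], -0.008]]
```

View pics/w17.png

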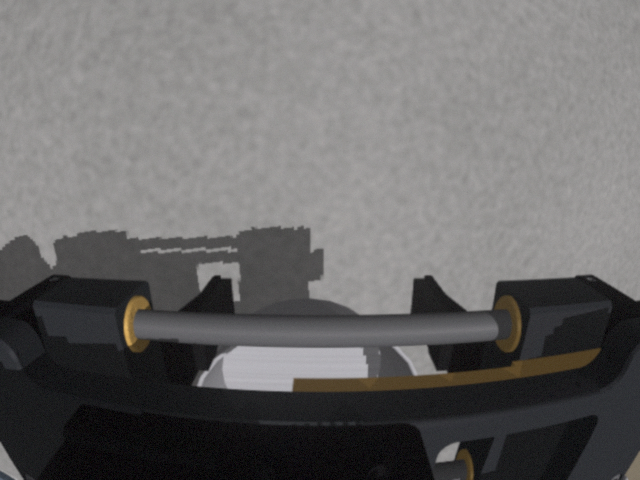

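View pics/s17.png

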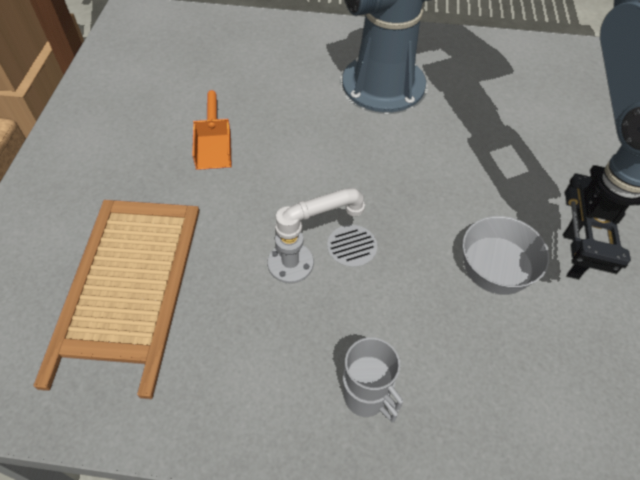

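{"api": "send_rows", "payload": {"motion": [[[-3.5, 1.5, 3], -0.008], [[-3.5, 1.5, 3], -0.008], [[-3.5, 2, 3], -0.008], [[-3.5, 2, 2], -0.008], [[-2, 2, 2], -0.008]]}}

```text
time_s: 24.1
position: [0.511, 0.3523, 0.0348]
tcp_rot: [[0.99, -0.06, 0.129], [-0.05, -0.995, -0.082], [0.134, 0.075, -0.988]]
force: [-0.5, 0.1, -0.3]
opening: 1.003
```

```bash
python3 - <<'E'
from h import *
R=planR([.506,.30,.033],-2.8,5)
E
```

```text
t 24.1 p [0.511  0.3523 0.0348] th -2.9 j [ 28.5  40.6  92.3 -11.2  43.3  39.6] F [-0.5  0.1 -0.3] tilt [ 0.129 -0.082] op 1.0
[[[-0.5, 10.4, 1.1], -0.0], [[-0.5, 10.4, 1.1], -0.0], [[-0.5, 10.4, 1.1], -0.0], [[-0.5, 10.4, 1.1], -0.0], [[-0.5, 10.4, 1.1], -0.0]]
```

{"api": "send_rows", "payload": {"motion": [[[-0.5, 8, 0.8], 0], [[-0.5, 10, 0.8], 0], [[-0.5, 10, 0.8], 0], [[-0.5, 10, 0.8], 0], [[-0.5, 10, 0.8], 0]]}}

```text
time_s: 24.52
position: [0.5053, 0.3014, 0.0348]
tcp_rot: [[0.99, -0.057, 0.131], [-0.046, -0.996, -0.081], [0.135, 0.074, -0.988]]
force: [-0.0, 0.3, -0.2]
opening: 1.002
```

```bash
python3 - <<'E'
from h import *
c=capture('scene'); cv2.imwrite('pics/s18.png',c['image'])
for q in place_of('scene','basin_mid')[:1]: print(q['p'],q['xy'],onz(c,q['xy'],.0275).round(4))
R=planR([.506,.25,.033],-2.8,5)
E
```

```text
0.69 [501.4, 258.9] [0.5063 0.2548 0.0275]
t 24.62 p [0.5047 0.3003 0.0346] th -2.8 j [ 24.1  38.7  97.8 -11.7  39.2  36. ] F [ 0.5 -0.3  0.2] tilt [ 0.129 -0.082] op 1.0
[[[0.7, 10.0, 1.2], 0.0], [[0.7, 10.0, 1.2], 0.0], [[0.7, 10.0, 1.2], 0.0], [[0.7, 10.0, 1.2], 0.0], [[0.7, 10.0, 1.2], 0.0]]
```

View pics/s18.png

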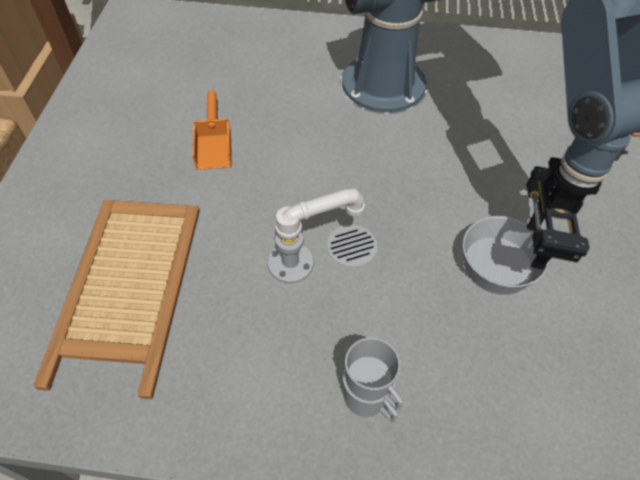

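```bash
python3 - <<'E'
from h import *
im=cv2.imread('pics/s18.png')[150:300,440:610]; cv2.imwrite('pics/z18.png',cv2.resize(im,None,fx=4,fy=4,interpolation=cv2.INTER_CUBIC))
c=capture('scene');w=capture('wrist'); cv2.imwrite('pics/w18.png',w['image'])
s=bot.read_state();p=np.array(s['position']);R=np.array(s['tcp_rot'])
for v in [(0,0,0),(.0435,-.0095,0),(.0435,.0095,0),(.058,.0095,0),(-.0435,.0095,0),(.0435,.0095,-.07)]:
    P=p+R@np.array(v); print(v,P.round(3),((proj(c,P)-[440,150])*4).round(0),wproj(w,P).round(0))
E
```

```text
(0, 0, 0) [0.506 0.302 0.035] [[351. 438.]] [[322. 271.]]
(0.0435, -0.0095, 0) [0.549 0.31  0.04 ] [[379. 513.]] [[399. 255.]]
(0.0435, 0.0095, 0) [0.548 0.291 0.041] [[338. 504.]] [[397. 286.]]
(0.058, 0.0095, 0) [0.563 0.29  0.043] [[340. 529.]] [[421. 286.]]
(-0.0435, 0.0095, 0) [0.462 0.295 0.03 ] [[325. 367.]] [[247. 286.]]
(0.0435, 0.0095, -0.07) [0.539 0.296 0.111] [[399. 407.]] [[428. 351.]]
```

View pics/z18.png

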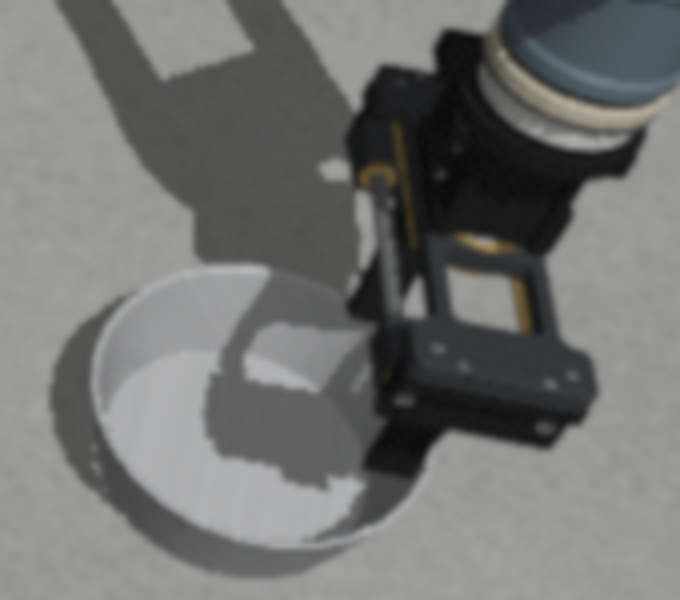

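View pics/w18.png

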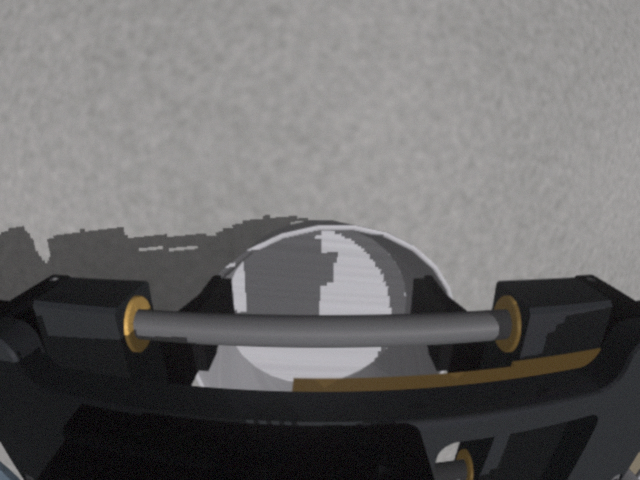

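The basin hasn't moved. The fingers passed over the rim with no force, and the picture shows the real tips about 25 mm above the reported TCP. That also explains the first slip on the tube. I'll back out and go lower.

{"api": "send_rows", "payload": {"motion": [[[0, 0, -8], 0], [[0, 0, -10], 0], [[0, -12, -4], 0], [[0, -18, 0], 0], [[0, -20, 0], 0]]}}

```text
time_s: 25.13
position: [0.5065, 0.3553, 0.0568]
tcp_rot: [[0.989, -0.062, 0.132], [-0.051, -0.995, -0.08], [0.137, 0.073, -0.988]]
force: [0.5, -0.2, -0.5]
opening: 0.999
```

```bash
python3 - <<'E'
from h import *
R=planR([.509,.367,.004],-2.8,10)
E
```

```text
t 25.13 p [0.5065 0.3553 0.0568] th -3.0 j [ 29.   38.6  92.1 -10.9  45.4  39.6] F [ 0.5 -0.2 -0.5] tilt [ 0.132 -0.08 ] op 1.0
[[[-0.5, -1.6, 5.2], -0.0], [[-0.5, -1.6, 5.2], -0.0], [[-0.5, -1.6, 5.2], -0.0], [[-0.5, -1.6, 5.2], -0.0], [[-0.5, -1.6, 5.2], -0.0]]
[[[-0.5, -1.6, 5.2], -0.0], [[-0.5, -1.6, 5.2], -0.0], [[-0.5, -1.6, 5.2], -0.0], [[-0.5, -1.6, 5.2], -0.0], [[-0.5, -1.6, 5.2], -0.0]]
```

{"api": "send_rows", "payload": {"motion": [[[0, -3, 5], 0], [[0, -2, 5], 0], [[0, -2, 5], 0], [[-0.5, -1.5, 5], 0], [[-0.5, -1.5, 5], 0]]}}

```text
time_s: 25.55
position: [0.5113, 0.3714, 0.0326]
tcp_rot: [[0.989, -0.055, 0.141], [-0.045, -0.996, -0.074], [0.144, 0.067, -0.987]]
force: [0.1, 0.1, 0.1]
opening: 1.0
```

{"api": "send_rows", "payload": {"motion": [[[-0.5, -1.5, 5], 0], [[-0.5, -1.5, 5], 0], [[-0.5, -1.5, 5], 0], [[-0.5, -1.5, 4], 0], [[-0.5, -1, 3], 0]]}}

```text
time_s: 25.97
position: [0.5111, 0.3742, 0.0055]
tcp_rot: [[0.989, -0.058, 0.136], [-0.048, -0.996, -0.077], [0.14, 0.07, -0.988]]
force: [-0.2, -0.1, -0.2]
opening: 1.004
```

```bash
python3 - <<'E'
from h import *
c=capture('scene'); im=c['image'][150:300,480:640]; cv2.imwrite('pics/z19.png',cv2.resize(im,None,fx=4,fy=4,interpolation=cv2.INTER_CUBIC))
R=planR([.507,.317,.004],-2.8,5)
E
```

```text
t 26.02 p [0.5107 0.3741 0.0049] th -2.7 j [ 30.3  43.9  91.2 -11.9  41.1  42.1] F [ 0.1 -0.2 -0.2] tilt [ 0.135 -0.078] op 1.0
[[[-0.2, 11.4, 1.0], 0.0], [[-0.2, 11.4, 1.0], 0.0], [[-0.2, 11.4, 1.0], 0.0], [[-0.2, 11.4, 1.0], 0.0], [[-0.2, 11.4, 1.0], 0.0]]
```

View pics/z19.png

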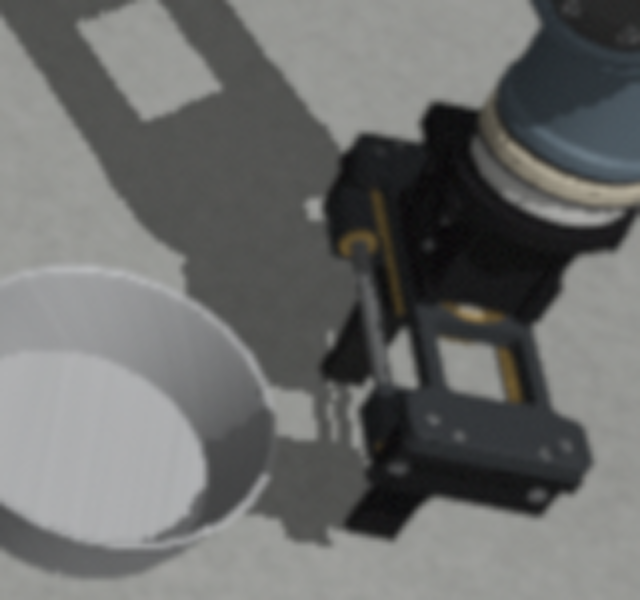

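{"api": "send_rows", "payload": {"motion": [[[0, 11, 0.9], 0], [[0, 11, 0.9], 0], [[0, 11, 0.9], 0], [[0, 11, 0.9], 0], [[0, 10, 0.9], 0]]}}

```text
time_s: 26.43
position: [0.5091, 0.3172, 0.0047]
tcp_rot: [[0.989, -0.055, 0.138], [-0.045, -0.996, -0.075], [0.142, 0.068, -0.988]]
force: [0.6, 0.5, -1.1]
opening: 0.998
```

```bash
python3 - <<'E'
from h import *
c=capture('scene'); im=c['image'][150:300,440:600]; cv2.imwrite('pics/z20.png',cv2.resize(im,None,fx=4,fy=4,interpolation=cv2.INTER_CUBIC))
for q in place_of('scene','basin_mid')[:1]: print(q['p'],q['xy'],onz(c,q['xy'],.0275).round(4))
R=planR([.507,.267,.004],-2.8,5)
E
```

```text
0.68 [497.1, 257.9] [0.5051 0.2467 0.0275]
t 26.53 p [0.5082 0.3159 0.0044] th -2.7 j [ 25.4  42.1  97.  -12.5  36.4  38.2] F [ 0.9 -0.1  0.1] tilt [ 0.136 -0.078] op 1.0
[[[0.2, 9.8, 0.8], 0.0], [[0.2, 9.8, 0.8], 0.0], [[0.2, 9.8, 0.8], 0.0], [[0.2, 9.8, 0.8], 0.0], [[0.2, 9.8, 0.8], 0.0]]
```

View pics/z20.png

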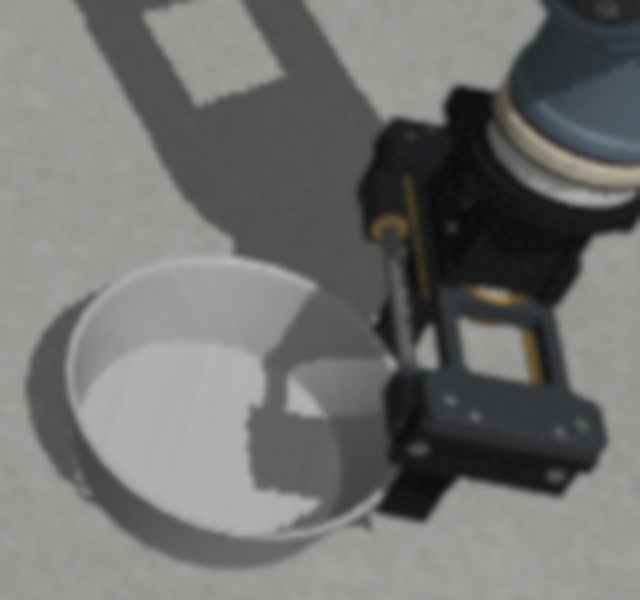

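{"api": "send_rows", "payload": {"motion": [[[0, 10, 0.7], 0], [[0, 10, 0.7], 0], [[0, 10, 0.7], 0], [[0, 10, 0.7], 0], [[0, 10, 0.7], 0]]}}

```text
time_s: 26.95
position: [0.5067, 0.2637, 0.0051]
tcp_rot: [[0.989, -0.057, 0.139], [-0.047, -0.996, -0.074], [0.143, 0.067, -0.988]]
force: [0.4, 1.5, -0.9]
opening: 1.001
```

{"api": "send_rows", "payload": {"motion": [[[0, 10, 0.7], 0], [[0, 10, 0.7], 0], [[0, 10, 0.7], 0], [[0, 10, 0.7], 0], [[0, 10, 0.7], 0]]}}

```text
time_s: 27.37
position: [0.5037, 0.2079, 0.005]
tcp_rot: [[0.989, -0.057, 0.139], [-0.047, -0.996, -0.074], [0.142, 0.067, -0.988]]
force: [0.9, 1.5, -0.5]
opening: 1.0
```

```bash
python3 - <<'E'
from h import *
for n in ('scene','top'):
  c=capture(n); cv2.imwrite(f'pics/{n}21.png',c['image'])
  for q in place_of(n,'basin_mid')[:1]: print(q['p'],q['xy'],onz(c,q['xy'],.0275).round(4))
R=planR([.502,.15,.004],-2.8,5)
E
```

```text
0.65 [440.5, 247.3] [0.4956 0.1389 0.0275]
0.67 [231.8, 266.5] [0.4991 0.1255 0.0275]
t 27.57 p [0.5039 0.2085 0.005 ] th -2.8 j [ 14.6  39.5 106.1 -13.   28.4  28.8] F [-1.1 -0.1  0.9] tilt [ 0.138 -0.075] op 1.0
[[[0.2, 11.7, 1.0], 0.0], [[0.2, 11.7, 1.0], 0.0], [[0.2, 11.7, 1.0], 0.0], [[0.2, 11.7, 1.0], 0.0], [[0.2, 11.7, 1.0], 0.0]]
```

View pics/scene21.png

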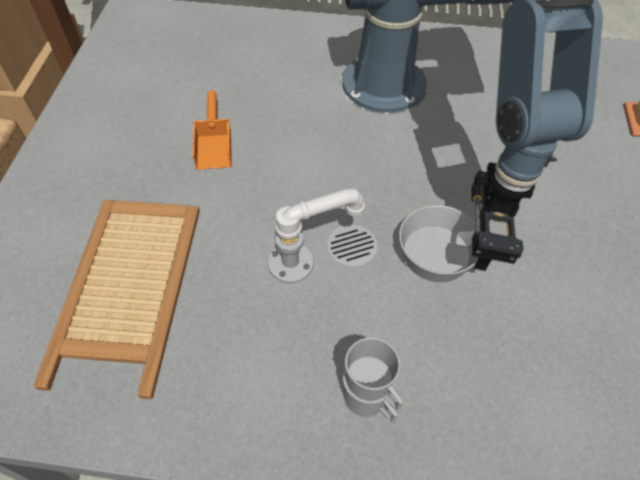

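{"api": "send_rows", "payload": {"motion": [[[0.2, 10, 0.7], 0], [[0.2, 10, 0.7], 0], [[0.2, 10, 0.7], 0], [[0.2, 10, 0.7], 0], [[0.2, 10, 0.7], 0]]}}

```text
time_s: 27.98
position: [0.5035, 0.1578, 0.0053]
tcp_rot: [[0.988, -0.053, 0.142], [-0.043, -0.996, -0.072], [0.145, 0.065, -0.987]]
force: [-0.4, 1.3, 0.1]
opening: 1.0
```

{"api": "send_rows", "payload": {"motion": [[[0.2, 10, 0.7], 0], [[0.2, 10, 0.7], 0], [[0.2, 10, 0.7], 0], [[0.2, 9, 0.7], 0], [[0.2, 8, 0.6], 0]]}}

```text
time_s: 28.4
position: [0.5018, 0.1042, 0.0052]
tcp_rot: [[0.988, -0.055, 0.141], [-0.045, -0.996, -0.073], [0.145, 0.066, -0.987]]
force: [-0.2, 1.1, -0.1]
opening: 0.999
```

```bash
python3 - <<'E'
from h import *
for n in ('scene','top'):
  c=capture(n); cv2.imwrite(f'pics/{n}22.png',c['image'])
  for q in place_of(n,'basin_mid')[:1]: print(q['p'],q['xy'],onz(c,q['xy'],.0275).round(4))
c=capture('wrist'); cv2.imwrite('pics/w22.png',c['image'])
R=planR([.5,.044,.004],-2.8,5)
E
```

```text
0.65 [384.7, 239.8] [0.4931 0.0305 0.0275]
0.7 [272.2, 271.5] [0.4894 0.0226 0.0275]
t 28.65 p [0.5019 0.1054 0.0052] th -2.6 j [  2.4  38.1 112.  -11.9  22.3  16. ] F [0.  0.2 0.1] tilt [ 0.141 -0.073] op 1.0
[[[0.1, 12.2, 1.1], 0.001], [[0.1, 12.2, 1.1], 0.001], [[0.1, 12.2, 1.1], 0.001], [[0.2, 12.2, 1.1], 0.001], [[0.2, 12.2, 1.1], 0.001]]
```

View pics/scene22.png

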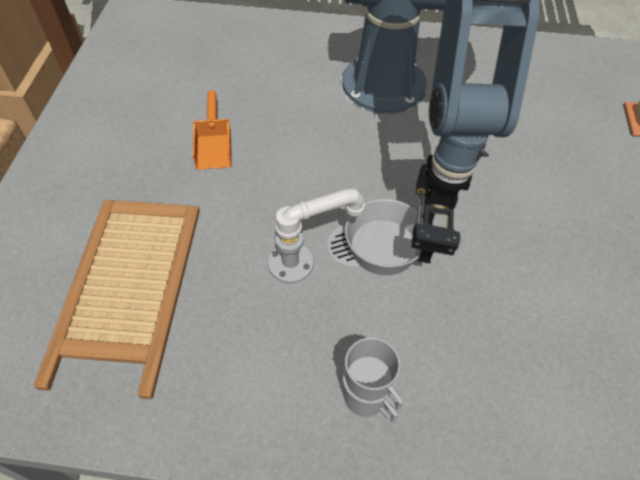

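View pics/top22.png

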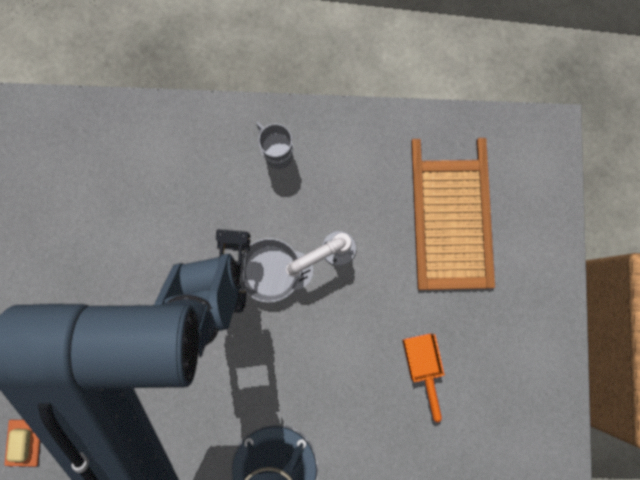

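```bash
cat > bov.py <<'E'
from bas import *
import sys
def both(B,out,new=True):
    draw('scene',B,'pics/_a.png',box=(300,170,130,120),s=3)
    draw('top',B,'pics/_b.png',box=(225,215,130,120),s=3)
    cv2.imwrite(out,np.hstack([cv2.imread('pics/_a.png'),cv2.imread('pics/_b.png')]))
both([float(a) for a in sys.argv[1].split(',')],sys.argv[2])
E
python3 bov.py .493,.027 pics/b1.png
```

```text
(no output)
```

View pics/b1.png

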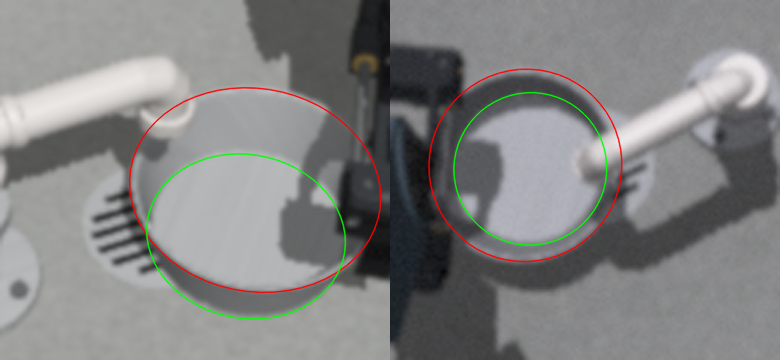

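{"api": "send_rows", "payload": {"motion": [[[0.3, 9, 0.6], 0], [[0.3, 8, 0.6], 0], [[0.3, 7, 0.5], 0], [[0.3, 6, 0.4], 0], [[0.2, 4, 0.3], 0]]}}

```text
time_s: 29.17
position: [0.5018, 0.0714, 0.0052]
tcp_rot: [[0.989, -0.049, 0.142], [-0.039, -0.997, -0.071], [0.145, 0.065, -0.987]]
force: [0.7, 0.3, -0.6]
opening: 1.0
```

```bash
python3 - <<'E'
from h import *
R=planR([.502,.045,.005],-2.6,5)
for n in ('scene','top'):
  c=capture(n); cv2.imwrite(f'pics/{n}23.png',c['image'])
  for q in place_of(n,'basin_mid')[:1]: print(q['p'],q['xy'],onz(c,q['xy'],.0275).round(4))
E
python3 bov.py .493,-.010 pics/b2.png
```

```text
t 29.17 p [0.5018 0.0714 0.0052] th -2.3 j [ -2.   37.9 113.3 -10.8  20.8  10.4] F [ 0.7  0.3 -0.6] tilt [ 0.142 -0.071] op 1.0
[[[0.2, 5.3, 0.4], 0.001], [[0.3, 5.3, 0.4], 0.001], [[0.3, 5.3, 0.4], 0.001], [[0.3, 5.3, 0.4], 0.001], [[0.3, 5.3, 0.4], 0.001]]
0.61 [283.3, 267.0] [ 0.5017 -0.0052  0.0275]
```

View pics/b2.png

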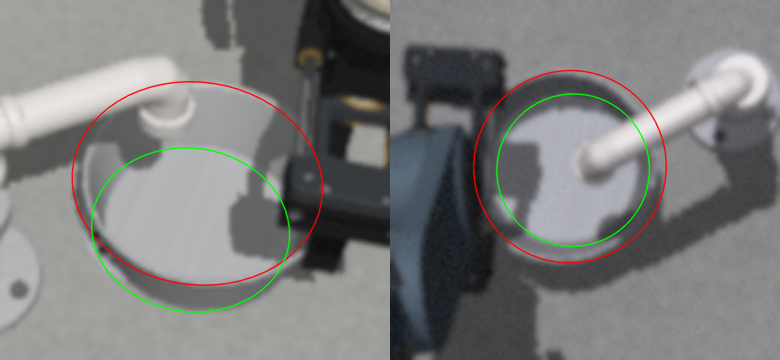

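{"api": "send_rows", "payload": {"motion": [[[0.2, 5, 0.3], 0], [[0.2, 5, 0.3], 0], [[0.2, 5, 0.3], 0], [[0.2, 4, 0.3], 0], [[0.1, 3, 0.2], 0]]}}

```text
time_s: 29.88
position: [0.5015, 0.0499, 0.0053]
tcp_rot: [[0.989, -0.046, 0.143], [-0.036, -0.997, -0.07], [0.145, 0.065, -0.987]]
force: [0.3, 1.9, 0.5]
opening: 1.0
```

```bash
python3 - <<'E'
from h import *
R=planR([.502,.0435,.005],-2.3,5)
for n in ('scene','top'):
  c=capture(n); cv2.imwrite(f'pics/{n}24.png',c['image'])
  for q in place_of(n,'basin_mid')[:1]: print(q['p'],q['xy'],onz(c,q['xy'],.0275).round(4))
E
python3 bov.py .494,-.029 pics/b3.png
```

```text
t 29.88 p [0.5015 0.0499 0.0053] th -2.1 j [ -4.7  37.7 113.9  -9.8  20.1   6.5] F [0.3 1.9 0.5] tilt [ 0.143 -0.07 ] op 1.0
[[[0.1, 1.3, 0.2], 0.001], [[0.1, 1.3, 0.2], 0.001], [[0.1, 1.3, 0.2], 0.001], [[0.1, 1.3, 0.2], 0.001], [[0.1, 1.3, 0.2], 0.001]]
0.62 [357.2, 238.9] [ 0.4984 -0.023   0.0275]
0.85 [294.1, 268.9] [ 0.4977 -0.0328  0.0275]
```

View pics/b3.png

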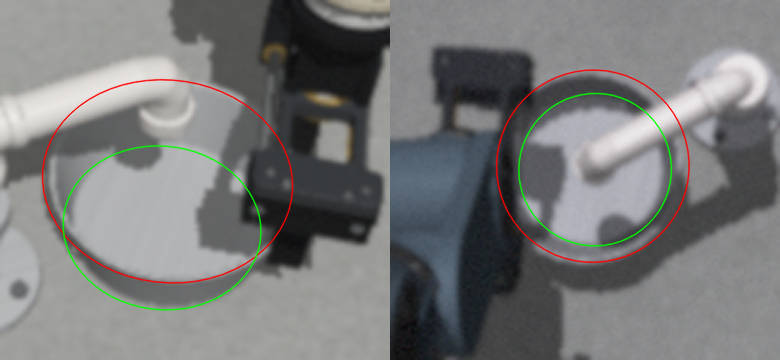

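{"api": "send_rows", "payload": {"motion": [[[0, 1.3, 0], 0], [[0, 1.3, 0], 0], [[0, 1.3, 0], 0], [[0, 1.2, 0], 0], [[0, 0, 0], 0]]}}

```text
time_s: 30.6
position: [0.5011, 0.0457, 0.0056]
tcp_rot: [[0.989, -0.044, 0.142], [-0.034, -0.997, -0.07], [0.145, 0.064, -0.987]]
force: [0.6, 1.3, -1.3]
opening: 0.996
```

{"api": "send_rows", "payload": {"motion": [[[0, -6, 0], 0], [[0, -10, 0], 0], [[0, -16, 0], 0], [[0, -22, 0], 0], [[0, -25, 0], 0]]}}

```text
time_s: 31.02
position: [0.5056, 0.1233, 0.0006]
tcp_rot: [[0.988, -0.053, 0.142], [-0.043, -0.996, -0.072], [0.146, 0.065, -0.987]]
force: [0.1, -0.1, 0.4]
opening: 1.001
```

{"api": "send_rows", "payload": {"motion": [[[0, -20, -20], 0], [[0, -15, -25], 0], [[0, -10, -25], 0], [[0, -5, -25], 0], [[0, 0, -25], 0]]}}

```text
time_s: 31.43
position: [0.4873, 0.1893, 0.1142]
tcp_rot: [[0.99, -0.048, 0.131], [-0.038, -0.997, -0.073], [0.134, 0.067, -0.989]]
force: [0.1, 0.2, -0.1]
opening: 0.998
```

```bash
python3 - <<'E'
from h import *
for n in ('scene','top'):
  c=capture(n); cv2.imwrite(f'pics/{n}25.png',c['image'])
  for k,z in (('basin_mid',.0275),('mouth',.113)):
    for q in place_of(n,k)[:1]: print(n,k,q['p'],q['xy'],onz(c,q['xy'],z).round(4))
E
python3 bov.py .4945,-.0335 pics/b4.png
```

```text
scene basin_mid 0.83 [354.3, 239.8] [ 0.5014 -0.0284  0.0275]
scene mouth 0.61 [350.8, 210.1] [ 0.4958 -0.041   0.113 ]
top basin_mid 0.8 [293.1, 269.9] [ 0.4951 -0.0304  0.0275]
top mouth 0.75 [291.7, 268.8] [ 0.4927 -0.03    0.113 ]
```

View pics/b4.png

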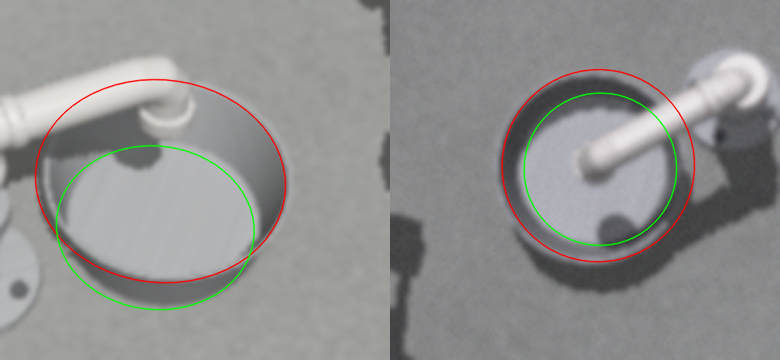

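View pics/scene25.png

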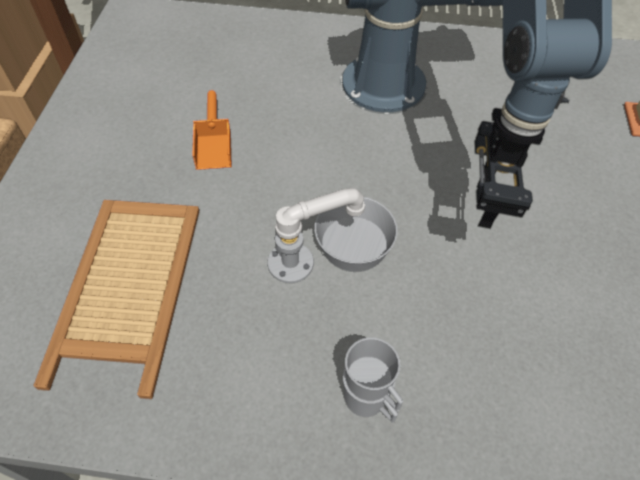

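```bash
python3 -c "
from h import *
s=bot.read_state(); print(s['time_s'],np.round(s['force'],1)); print(bot.hand_in())"
```

```text
31.8333 [ 0.3 -0.4  0.5]
the job is handed in; nothing more can be done
None
```

I screwed the spout clockwise by about 196° and stopped it with its mouth over the grate. Then I slid the basin along the shelf with the open fingers until it stood under the mouth. The job was handed in at 31.8 s, with the gripper clear of everything.

**Last checks:**
- **Spout:** overlays from the scene, top and wrist cameras put the spout at about 119°, against about 118.9° for the grate. The mouth is about 2–3 mm from the grate's centre. Single network readings for the mouth scattered by up to about 10 mm; their mean agreed with the overlays to about 2 mm.
- **Basin:** its centre is at about (0.495, -0.032), against about (0.4945, -0.0335) for the mouth, so within roughly 3 mm. The scene camera's network reading was about 8 mm off in x from the overlays and the top camera.
- **Other things:** the mugs, scoop and washboard look unmoved in the last scene picture. I did not measure them again.

**What went wrong on the way:**
- **Slip on the spout:** the first push slipped off the tube after about 8°, so I took hold again lower down.
- **Miss on the basin:** the first pass went over the rim without touching it, and I repeated it lower.
- **Likely cause:** the fingertips appeared to be about 25 mm above the reported TCP, which explains both.
- **Tool tilt:** the tool leaned about 9° by the end.

Measured forces stayed within a few newtons throughout.

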